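# Block out of the keeping box, into the drilling jig

### The arm

A 7-joint arm with a two-finger parallel gripper is mounted at the origin on a cart in front of the work surface, level with it; the furniture and walls round the work are solid. World frame = base frame: x ahead of the robot, y to its left, z up, the work surface at z = 0. Lengths are in m, angles in rad, forces in N, time in s.
With the tool pointing down it reaches from about 0.35 to 0.9 m from the base axis. Payload 8.1 kg.
Tool frame: the origin (TCP) lies midway between the tips of the shut fingers; the grasp point (between the pads) lies 19 mm behind it; z points along the fingers, y is the line along which they close (so a half turn about z gives the same grasp; the last joint's range is limited). The gripper opens to 92 mm and grips with 3 to 60 N. Pads are 19 mm wide; open, the fingers measure 130 mm over their backs; the gripper's body (75 mm by 190 mm) begins 47 mm behind the grasp point.
Start: joints at [-1.43, 0.434, 0.025, 1.573, -0.012, 1.134, -0.075], TCP at [0.151, 0.607, 0.189] pointing down, gripper open.
Joint ranges: [-2.62, 2.62], [-0.44, 2.09], [-1.27, 1.32], [0.08, 2.57], [-1.32, 4.46], [0.12, 2], [-2.74, 2.74]. Speed limits (rad/s): [2.22, 2.22, 3.01, 3.01, 3.14, 3.14, 3.14].

### API

Orientations are given as a unit quaternion [w, x, y, z].
In Python, from workcell import manip, imaging gives the robot as it stands.
- The arm moves only by the tool drive_tool, never from a script. Its argument "targets" is a list of rows, each an object with "translation": the shift along the tool's x, y, z in mm, a list of three; "rot": the turn, a rotation vector about the tool's x, y, z in units of 8 degrees (1.0 is 8 degrees), a list of three. In form: [{"translation": [x, y, z], "rot": [wx, wy, wz]}, ...]. A call has 1 to 8 rows; each row is the pose to reach, as a shift and turn from the pose commanded when the call began, along the tool's axes at that moment; what a row does not reach only later rows make up. A row lasts 1/10 s, in which the tool goes at most 50 mm and 8.59 degrees, less where a joint would pass 70% of its speed; a pose out of reach is approached as far as the arm can. A call with a gripper value outside its range is refused whole. "claw" is the finger opening in mm, from 0 to 91.8, set as the call begins (left out, the last holds). The fingers move at their own pace and stop on an object; the grip force is fixed at half the most. Time passes only in rows, so rows that repeat a pose let the fingers close. It gives the time, the measured TCP pose, the force, the opening and the grip force at its end, in the units of the state.
- manip.get_state(): the state, without advancing time (a new reading comes with each control period).
- imaging.get_image(name): name is "side" or "top"; returns a dict with "color" (400x640x3 uint8, red, green, blue), "z_map" (400x640 float32, m along the optical axis (not along the pixel's ray), 0 where there is no reading), "fx", "fy", "cx", "cy" (pixels), "extrinsics" (4x4, takes a point from world to camera coordinates). Camera axes: x right, y down, z forward; pixel columns grow to the right and rows downward; lengths in m; the calibration is good to about 2 mm. A picture is of the moment at which its call begins.
- manip.hand_in(): hands the job in; it is judged then, once.
The state is a dict: "time": time; "joints": joint angles; "joint_vel": joint speeds; "tau": joint torques, N m; "ee_pos": TCP position; "tcp_rot": TCP orientation; "wrist_force": force on the tool from outside, world axes, zero at the start; "torque": the same for the moment, N m; "gripper_width": finger opening in m; "grasp_force": force on a finger pad.
Only numpy, scipy, OpenCV 4.12 (cv2) and the standard library are available. Lean on these libraries where they do the work, as an engineer would, in place of code of your own. Each camera call takes 0.05 s, during which the arm holds its last target. There are 200 camera calls.

### The job

Three things stand on the clear lid of the plywood keeping box: the screw jar, the tape measure and the block plane. Stand all three on the ply sheet beside it, swing the lid open until it stands nearly upright, take out the brown hardwood block (leave the longer, paler offcut lying where it is) and lay it flat on the bed of the drilling jig, pushed into the corner of its two wooden fences with its long side along the long fence, no more than about a centimetre off either. Then shut the lid and put the jar, the tape measure and the plane back on it, each upright where it stood at the start (to about a centimetre) and with its length running the same way as before.

Things in the scene. Friction and masses are not known exactly. Their poses are not given: they have to be found in the camera images.
- box: Fixed open-topped plywood box, 220 (x) x 340 (y) x 70 mm high, walls and floor 10 mm thick; inner floor (grey cloth) 10 mm above the bench. Origin: centre of its underside; x points from the knob side to the hinge side, z up. The lid's hinge line runs along y at x = +110, z = +73 mm.
- lid (a joint): Hinge angle of the box's clear lid, a colourless 6 mm sheet over the whole box (upper face 76 mm above the bench when shut), 240 g: 0 = shut, up to 1.75 rad (just past upright) as its front edge swings up and back. Stiff hinges (0.4 N m) hold it at any angle, so it must also be swung all the way shut; at 1.3 to 1.5 rad it stands clear of the box.
- lid_knob (a point): Centre of the grip of the dark turned wooden knob at the middle of the lid's front edge: Ø28 mm, gripped on its side faces, 24 mm above the lid's upper face; knob top 34 mm above that face. It is 202 mm from the hinge line along the lid and 27 mm square to it. The lid's front edge is 17 mm beyond it.
- jar: Clear round jar of screws with a red lid, Ø64 x 86 mm high, stands upright; 280 g. Origin: centre of its underside.
- tape_measure: Yellow and black tape measure standing on its base, 38 (x) x 86 (y) x 70 mm high. Origin: centre of its underside, z up. Grasp across the 38 mm.
- plane: Grey metal block plane with a brown front knob, lying on its sole, 48 (x) x 160 (y) x 49 mm high. Origin: centre of its underside, z up. Grasp across the 48 mm at mid-length.
- block: Plain reddish-brown hardwood block, shorter, taller and darker than the offcut, 50 (x) x 85 (y) x 40 (z) mm, lying on the floor of the box (seen through the clear lid). Origin: centre of its underside.
- offcut: Pale wood offcut with a dark round plug in its top, 60 (x) x 120 (y) x 28 (z) mm, lying in the box beside the hardwood block; it stays there. Origin: centre of its underside.
- sheet: Fixed sheet of bare plywood lying on the bench, 160 (x) x 240 (y) x 12 mm thick: the side area. Origin: centre of its underside; its upper face is 12 mm above the bench.
- jig: Fixed wooden drilling jig, 150 (x) x 240 (y) mm, red toggle clamp open. Origin: centre of underside; bed at z 18 mm. Two fences, tops at z 43: the long one along y, inner face x = +53; the short one along x, inner face y = +95 mm. Block fully in the corner: centre x 28, y 52, length along y. Clamp arm stands upright at x -12, y -55, 145 mm high; grip reaches y -165.
Mind the look-alikes: they are no part of the job. Of the things that look like the plane, the larger one is meant.

How it is judged:
By the outcome, as a careful person would: the job done as asked, in the order asked, and still so for the second after the job is handed in, with the robot touching nothing.
It also fails if it takes over 152 s, if anything falls off the work surface, if the arm or the gripper's body presses on something with over 40 N, if the wrist force passes 120 N, or if a joint passes its speed limit or range.

## Working session

There is one attempt and no reset: what is moved stays moved. The work goes in short steps, Python scripts to look and compute and a tool call to move; the robot and the scene stay as the last step left them, time stands still between calls to the robot, and variables do not carry over. Pictures are saved under pics/ and viewed, at most 16 in all, crops included, and the job is handed in when it is done.

Besides the shell and the picture viewer there is one more tool, called after ">>>" as name(argument=value, ...), one argument or row to a line, values as JSON. drive_tool: Moves the arm, as the interface text tells. Its arguments: {"type":"object","properties":{"targets":{"type":"array","items":{"type":"object","properties":{"translation":{"type":"array","items":{"type":"number"}},"rot":{"type":"array","items":{"type":"number"}}}}},"claw":{"type":"number"}},"required":["targets"]}

```bash
mkdir -p pics; cat > h.py <<'E'
import numpy as np,cv2
from scipy.spatial.transform import Rotation as R
from workcell import manip,imaging
def grab(n,save=None):
    d=imaging.get_image(n)
    if save: cv2.imwrite('pics/'+save,d['color'][:,:,::-1])
    return d
def cloud(d):
    z=d['z_map'];v,u=np.mgrid[:z.shape[0],:z.shape[1]]
    p=np.stack([(u-d['cx'])/d['fx']*z,(v-d['cy'])/d['fy']*z,z],-1)
    E=d['extrinsics'];w=(p-E[:3,3])@E[:3,:3]
    w[z==0]=np.nan;return w
def ray(d,u,v,h):
    E=d['extrinsics'];c=-E[:3,:3].T@E[:3,3]
    r=E[:3,:3].T@np.array([(u-d['cx'])/d['fx'],(v-d['cy'])/d['fy'],1])
    return c+r*(h-c[2])/r[2]
E
python3 - <<'E'
from h import *
import pickle
s=manip.get_state();print({k:np.round(v,3) for k,v in s.items()})
D={}
for n in('side','top'):
    d=grab(n,n+'0.png');D[n]=d;E=d['extrinsics'];print(n,d['fx'],-E[:3,:3].T@E[:3,3],E[:3,:3].round(2).tolist())
pickle.dump(D,open('d0.pkl','wb'))
E
```

```text
{'time': np.float64(0.0), 'joints': array([-1.43 ,  0.435,  0.025,  1.574, -0.012,  1.134, -0.075]), 'joint_vel': array([ 0.   , -0.001,  0.   , -0.003,  0.   , -0.   , -0.   ]), 'tau': array([ 0.0000e+00, -6.6789e+01,  9.8500e-01, -3.1445e+01, -6.1000e-02,
        4.3000e-02,  0.0000e+00]), 'ee_pos': array([0.151, 0.606, 0.188]), 'tcp_rot': array([-0.   ,  0.122,  0.993, -0.001]), 'wrist_force': array([ 0.597,  0.41 , -0.633]), 'torque': array([-0.03 , -0.041,  0.015]), 'grasp_force': np.float64(0.0), 'gripper_width': np.float64(0.092)}
side 415.2911742632261 [0.46878993 1.07578765 0.47933537] [[-1.0, -0.1, 0.0], [-0.03, 0.34, -0.94], [0.09, -0.94, -0.34]]
top 385.2501491532939 [ 0.36939096 -0.00480214  1.17016688] [[0.12, -0.99, 0.01], [-0.97, -0.12, -0.21], [0.2, 0.02, -0.98]]
```

View pics/top0.png

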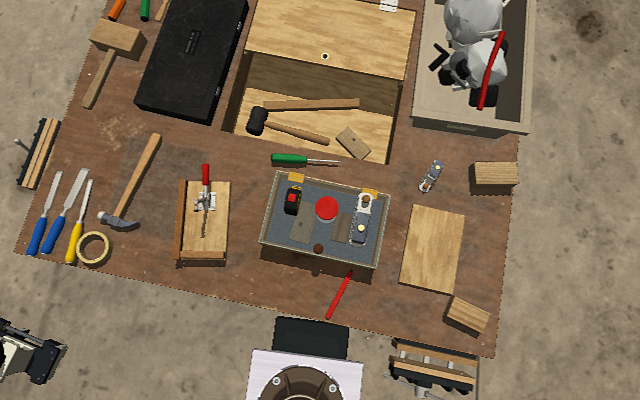

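View pics/side0.png

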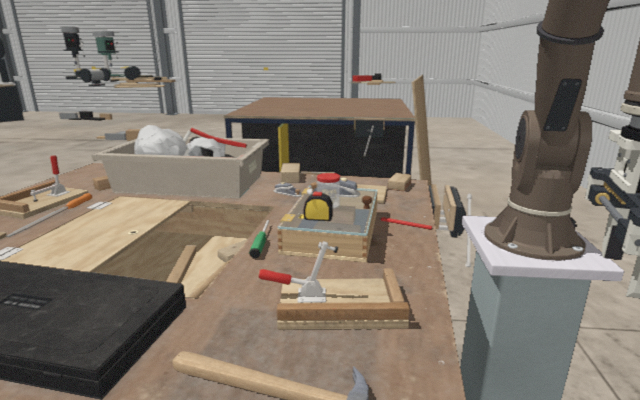

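The top view shows the box at about (325,222), with the tape (292,200), jar (327,208) and plane (362,218) on the lid and the knob at (318,248). The sheet is at (432,248) and the jig at (205,222). Plane candidates are (362,218) on the lid and a smaller one at (430,175) on the bench; the one on the lid is larger and fits. Block candidates are inside the box at (302,228) and (342,228), plus loose blocks outside at (495,178) and (468,315). I'll confirm both in an enlarged crop.

```bash
python3 - <<'E'
from h import *
import pickle
D=pickle.load(open('d0.pkl','rb'))
c=D['top']['color'][160:290,160:470,::-1]
cv2.imwrite('pics/c0.png',cv2.resize(c[:, :],None,fx=2.58,fy=2.58,interpolation=cv2.INTER_CUBIC))
c=D['side']['color'][160:340,230:450,::-1]
cv2.imwrite('pics/c1.png',cv2.resize(c,None,fx=3.3,fy=3.3,interpolation=cv2.INTER_CUBIC))
w=cloud(D['top'])
for n,(u,v) in dict(jar=(327,208),tape=(292,200),plane=(362,218),knob=(318,248),lid=(302,228),lid2=(342,228),sheet=(432,248),sheet2=(425,225),bed=(215,235),fl=(182,225),fs=(205,260),small=(430,175)).items(): print(n,np.nanmedian(w[v-1:v+2,u-1:u+2].reshape(-1,3),0).round(3))
E
```

```text
jar [ 0.556 -0.004  0.163]
tape [0.57  0.093 0.146]
plane [ 0.548 -0.103  0.123]
knob [0.453 0.007 0.111]
lid [0.506 0.06  0.076]
lid2 [ 0.52  -0.054  0.076]
sheet [ 0.502 -0.33   0.014]
sheet2 [ 0.569 -0.305  0.013]
bed [0.461 0.318 0.019]
fl [0.477 0.417 0.034]
fs [0.385 0.338 0.001]
small [ 0.722 -0.306  0.031]
```

View pics/c0.png

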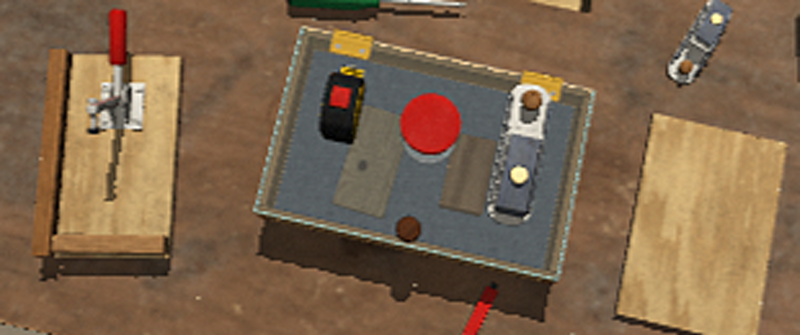

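View pics/c1.png

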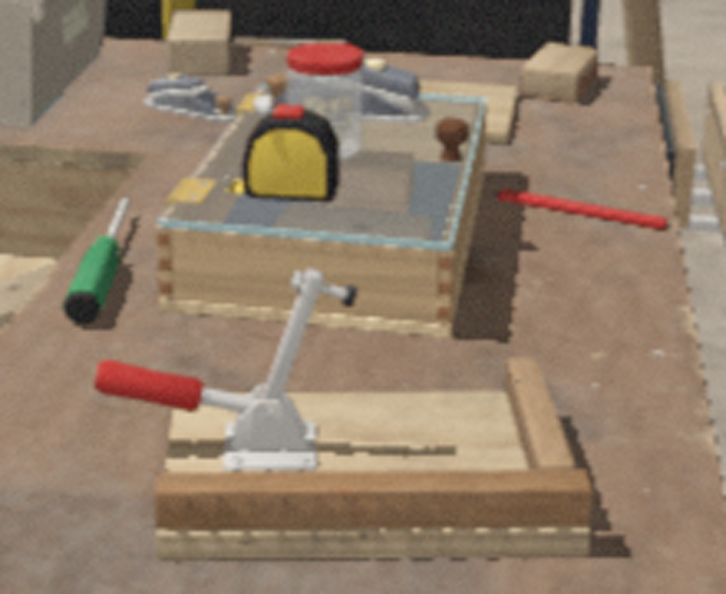

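The crop confirms both. The large plane on the lid is at crop (518,150). The brown block is at crop (468,175), to the right of the pale offcut, which has its plug at crop (365,165). The smaller plane at crop (700,45) is the decoy. Next I'll measure.

```bash
python3 - <<'E'
from h import *
import pickle
D=pickle.load(open('d0.pkl','rb'))
T=D['top'];w=cloud(T);z=w[...,2]
def roi(u0,u1,v0,v1):
    m=np.zeros(z.shape,bool);m[v0:v1,u0:u1]=1;return m
def rep(n,m):
    p=w[m];r=cv2.minAreaRect((p[:,:2]*1000).astype(np.float32))
    print(n,len(p),'rect c',np.round(r[0],1),'size',np.round(r[1],1),'ang',round(r[2],1),'mean',p[:,:2].mean(0).round(4)*1000,'z50/95',np.percentile(p[:,2],[5,50,95]).round(3))
    return r
rep('lid',roi(250,400,165,290)&(abs(z-.076)<.006))
rep('boxAll',roi(250,400,165,290)&(z>.065)&(z<.09))
rep('jar',roi(308,345,190,225)&(z>.15))
for h in(.085,.1,.13,.14):
    rep('tape>%g'%h,roi(275,307,180,222)&(z>h))
for h in(.085,.095,.1,.11):
    rep('plane>%g'%h,roi(345,382,185,255)&(z>h))
rep('knob',roi(308,330,240,258)&(z>.09))
rep('sheet',roi(395,468,202,297)&(z>.008)&(z<.02))
rep('fences',roi(170,235,170,270)&(abs(z-.043)<.006))
rep('bed',roi(170,235,170,270)&(abs(z-.018)<.007))
S=D['side'];w=cloud(S);z=w[...,2]
def reg(x0,x1,y0,y1,z0,z1):
    return (w[...,0]>x0)&(w[...,0]<x1)&(w[...,1]>y0)&(w[...,1]<y1)&(z>z0)&(z<z1)
rep('S lid',reg(.4,.7,-.2,.2,.07,.08))
rep('S jar',reg(.5,.61,-.05,.05,.155,.17))
rep('S tape',reg(.5,.65,.05,.14,.082,.16))
rep('S plane',reg(.45,.65,-.15,-.06,.082,.14))
rep('S fences',reg(.35,.65,.25,.45,.038,.048))
rep('S bed',reg(.35,.65,.25,.45,.012,.023))
rep('S knob',reg(.43,.48,-.02,.03,.09,.12))
E
```

```text
lid 7162 rect c [545.7  -0.8] size [340.9 223.7] ang 84.4 mean [538.6   4. ] z50/95 [0.073 0.076 0.08 ]
boxAll 7444 rect c [545.7  -0.8] size [340.9 223.7] ang 84.3 mean [538.8   1.6] z50/95 [0.073 0.077 0.081]
jar 441 rect c [558.4  -1.4] size [62.9 58.7] ang 6.5 mean [557.5  -1.5] z50/95 [0.159 0.163 0.166]
tape>0.085 387 rect c [583.   95.1] size [38.3 85.7] ang 85.1 mean [570.6  94.1] z50/95 [0.096 0.136 0.146]
tape>0.1 361 rect c [575.2  95.8] size [38.3 70. ] ang 85.1 mean [570.6  94.3] z50/95 [0.114 0.137 0.146]
tape>0.13 265 rect c [575.6  96.1] size [37.8 57.5] ang 86.2 mean [573.3  95.4] z50/95 [0.132 0.139 0.147]
tape>0.14 109 rect c [574.7  95.6] size [32.8 38.9] ang 83.7 mean [575.   95.6] z50/95 [0.14  0.144 0.148]
plane>0.085 639 rect c [ 551.1 -103.1] size [ 45.9 155.8] ang 84.6 mean [ 538.8 -101.5] z50/95 [0.088 0.115 0.126]
plane>0.095 585 rect c [ 549.5 -103.4] size [ 45.  138.3] ang 84.9 mean [ 537.2 -101.7] z50/95 [0.1   0.116 0.126]
plane>0.1 550 rect c [ 549.5 -103.5] size [ 44.9 138.2] ang 85.0 mean [ 536.5 -101.8] z50/95 [0.103 0.117 0.126]
plane>0.11 402 rec
[... 546 characters left out ...]
size [346.4 221.7] ang 84.5 mean [536.8  65.7] z50/95 [0.073 0.075 0.077]
S jar 166 rect c [558.2   3.5] size [61.7 55.9] ang 9.1 mean [557.5   7.3] z50/95 [0.156 0.161 0.162]
S tape 697 rect c [583.2  97. ] size [41.2 86.3] ang 86.6 mean [573.8 110.1] z50/95 [0.085 0.113 0.141]
S plane 294 rect c [552.  -96.5] size [ 44.  140.6] ang 88.6 mean [525.9 -89. ] z50/95 [0.083 0.102 0.122]
S fences 1511 rect c [502.7 365.7] size [239.2 150.1] ang 6.9 mean [475.9 406.2] z50/95 [0.039 0.042 0.044]
S bed 2830 rect c [503.  366.8] size [238. 153.] ang 7.2 mean [501.5 367.1] z50/95 [0.015 0.018 0.021]
S knob 76 rect c [451.9  13.2] size [26.2 19.9] ang 11.3 mean [452.5  15.9] z50/95 [0.093 0.102 0.109]
```

```bash
cat > go.py <<'E'
# go.py x y z(mm TCP) yaw(deg of tool y) tilt(deg, tool z from down toward +x') : shift+turn from the current pose
import sys
from h import *
def pose(yaw,tilt):
    a=np.radians(yaw);y=np.array([np.cos(a),np.sin(a),0]);f=np.array([y[1],-y[0],0])
    t=np.radians(tilt);z=f*np.sin(t)+np.array([0,0,-np.cos(t)])
    return R.from_matrix(np.stack([np.cross(y,z),y,z],1))
if __name__=='__main__':
    s=manip.get_state();q=s['tcp_rot'];C=R.from_quat([q[1],q[2],q[3],q[0]]);p=s['ee_pos']*1000
    print('t',round(float(s['time']),1),'p',p.round(1),'j',s['joints'].round(2),'w',round(float(s['gripper_width'])*1000,1),'F',s['wrist_force'].round(1))
    C0,p0=C,p
    for a in sys.argv[1:]:
        x=[float(k) for k in a.split(',')];T=pose(x[3],x[4])
        print(a,'shift',C.inv().apply(np.array(x[:3])-p).round(1),'rot/8',(np.degrees((C.inv()*T).as_rotvec())/8).round(2))
        if len(x)>5: p=np.array(x[:3]);C=T   # extra field: new call starts here
E
python3 go.py 400,235,280,85,0,1 558,-1.5,260,85,0,1 558,-1.5,108,85,0
```

```text
t 0.1 p [150.8 606.  187.8] j [-1.43  0.44  0.03  1.57 -0.01  1.13 -0.08] w 91.8 F [ 0.2  0.2 -0.4]
400,235,280,85,0,1 shift [-331.4 -300.   -91.7] rot/8 [-0.01  0.   -1.12]
558,-1.5,260,85,0,1 shift [-178.  -221.8   20. ] rot/8 [0. 0. 0.]
558,-1.5,108,85,0 shift [  0.   0. 152.] rot/8 [0. 0. 0.]
```

>>> drive_tool(
  targets=[
    {"translation": [-15, -15, -25], "rot": [0, 0, -0.1]},
    {"translation": [-50, -45, -50], "rot": [0, 0, -0.3]},
    {"translation": [-85, -75, -75], "rot": [0, 0, -0.5]},
    {"translation": [-120, -105, -92], "rot": [0, 0, -0.7]},
    {"translation": [-155, -138, -92], "rot": [0, 0, -0.9]},
    {"translation": [-188, -168, -92], "rot": [0, 0, -1.0]},
    {"translation": [-220, -200, -92], "rot": [0, 0, -1.12]},
    {"translation": [-250, -230, -92], "rot": [0, 0, -1.12]},
  ],
)

```text
time: 0.9
ee_pos: [0.3387, 0.3207, 0.2804]
tcp_rot: [-0.0, 0.044, 0.999, -0.0]
wrist_force: [0.1, 0.2, 0.9]
gripper_width: 0.0917
grasp_force: 0.0
```

```bash
python3 go.py  558,-1.5,260,85,0,1 558,-1.5,108,85,0
```

```text
t 0.9 p [338.7 320.7 280.4] j [-1.01  0.1   0.15  1.8  -0.02  1.24  0.63] w 91.7 F [0.1 0.2 0.9]
558,-1.5,260,85,0,1 shift [-246.6 -301.8   20.4] rot/8 [-0. -0. -0.]
558,-1.5,108,85,0 shift [  0.   0. 152.] rot/8 [0. 0. 0.]
```

>>> drive_tool(
  targets=[
    {"translation": [-30, -36, 2], "rot": [0, 0, 0]},
    {"translation": [-60, -73, 5], "rot": [0, 0, 0]},
    {"translation": [-92, -113, 8], "rot": [0, 0, 0]},
    {"translation": [-124, -152, 10], "rot": [0, 0, 0]},
    {"translation": [-155, -190, 13], "rot": [0, 0, 0]},
    {"translation": [-186, -228, 16], "rot": [0, 0, 0]},
    {"translation": [-217, -266, 20], "rot": [0, 0, 0]},
    {"translation": [-245, -300, 20], "rot": [0, 0, 0]},
  ],
)

```text
time: 1.7
ee_pos: [0.5562, 0.0003, 0.2599]
tcp_rot: [-0.0, 0.044, 0.999, -0.0]
wrist_force: [0.1, -0.0, -0.3]
gripper_width: 0.0917
grasp_force: 0.0
```

>>> drive_tool(
  targets=[
    {"translation": [-1, -1, 20], "rot": [0, 0, 0]},
    {"translation": [-1, -1, 50], "rot": [0, 0, 0]},
    {"translation": [-1, -1, 80], "rot": [0, 0, 0]},
    {"translation": [-1, -1, 80], "rot": [0, 0, 0]},
  ],
)

```text
time: 2.1
ee_pos: [0.5537, 0.0016, 0.1768]
tcp_rot: [-0.004, 0.044, 0.999, -0.001]
wrist_force: [-0.3, -0.4, 0.9]
gripper_width: 0.092
grasp_force: 0.0
```

```bash
python3 go.py  558,-1.5,108,85,0 558,-1.5,230,85,0,1 577,-302,200,85,0,1 577,-302,46,85,0
```

```text
t 2.1 p [553.7   1.6 176.8] j [-0.44  0.35  0.45  1.79 -0.17  1.06  1.56] w 92.0 F [-0.3 -0.4  0.9]
558,-1.5,108,85,0 shift [-5.  -2.6 68.8] rot/8 [-0.01 -0.05 -0.  ]
558,-1.5,230,85,0,1 shift [ -4.1  -2.8 -53.2] rot/8 [-0.01 -0.05 -0.  ]
577,-302,200,85,0,1 shift [ -45.1 -297.7   30. ] rot/8 [0. 0. 0.]
577,-302,46,85,0 shift [  0.   0. 154.] rot/8 [0. 0. 0.]
```

>>> drive_tool(
  targets=[
    {"translation": [-1, -2, 10], "rot": [0, 0, 0]},
    {"translation": [-1, -2, 40], "rot": [0, 0, 0]},
    {"translation": [-1, -2, 70], "rot": [0, 0, 0]},
    {"translation": [-1, -2, 70], "rot": [0, 0, 0]},
    {"translation": [-1, -2, 70], "rot": [0, 0, 0]},
  ],
)

```text
time: 2.6
ee_pos: [0.5582, -0.0006, 0.1117]
tcp_rot: [0.0, 0.044, 0.999, -0.0]
wrist_force: [1.2, 0.5, -0.6]
gripper_width: 0.0917
grasp_force: 0.0
```

```bash
python3 go.py  558,-1.5,108,85,0 
```

```text
t 2.6 p [558.2  -0.6 111.7] j [-0.41  0.42  0.43  1.86 -0.22  0.91  1.6 ] w 91.7 F [ 1.2  0.5 -0.6]
558,-1.5,108,85,0 shift [ 0.1 -0.9  3.7] rot/8 [ 0.    0.01 -0.  ]
```

>>> drive_tool(
  claw=55,
  targets=[
    {"translation": [0, -1, 4], "rot": [0, 0, 0]},
    {"translation": [0, -1, 4], "rot": [0, 0, 0]},
    {"translation": [0, -1, 4], "rot": [0, 0, 0]},
    {"translation": [0, -1, 4], "rot": [0, 0, 0]},
    {"translation": [0, -1, 4], "rot": [0, 0, 0]},
    {"translation": [0, -1, 4], "rot": [0, 0, 0]},
  ],
)

```text
time: 3.2
ee_pos: [0.5579, -0.0017, 0.107]
tcp_rot: [0.001, 0.044, 0.999, 0.0]
wrist_force: [-0.1, -1.3, 4.9]
gripper_width: 0.0622
grasp_force: 30.0
```

```bash
python3 go.py  558,-1.5,200,85,0,1 577,-302,180,85,0,1 577,-302,45,85,0
```

```text
t 3.2 p [557.9  -1.7 107. ] j [-0.4   0.43  0.42  1.87 -0.22  0.9   1.61] w 62.2 F [-0.1 -1.3  4.9]
558,-1.5,200,85,0,1 shift [ -0.2   0.2 -93. ] rot/8 [ 0.    0.01 -0.  ]
577,-302,180,85,0,1 shift [ -45.1 -297.7   20. ] rot/8 [0. 0. 0.]
577,-302,45,85,0 shift [  0.   0. 135.] rot/8 [0. 0. 0.]
```

>>> drive_tool(
  targets=[
    {"translation": [0, 0, -8], "rot": [0, 0, 0]},
    {"translation": [0, 0, -25], "rot": [0, 0, 0]},
    {"translation": [0, 0, -50], "rot": [0, 0, 0]},
    {"translation": [0, 0, -75], "rot": [0, 0, 0]},
    {"translation": [0, 0, -90], "rot": [0, 0, 0]},
    {"translation": [-2, -15, -93], "rot": [0, 0, 0]},
    {"translation": [-7, -45, -93], "rot": [0, 0, 0]},
    {"translation": [-12, -78, -93], "rot": [0, 0, 0]},
  ],
)

```text
time: 4.0
ee_pos: [0.562, -0.0808, 0.199]
tcp_rot: [-0.001, 0.043, 0.999, 0.0]
wrist_force: [1.0, -0.1, -3.2]
gripper_width: 0.0622
grasp_force: 30.0
```

>>> drive_tool(
  targets=[
    {"translation": [-5, -33, 0], "rot": [0, 0, 0]},
    {"translation": [-10, -68, 0], "rot": [0, 0, 0]},
    {"translation": [-16, -103, 0], "rot": [0, 0, 0]},
    {"translation": [-21, -138, 0], "rot": [0, 0, 0]},
    {"translation": [-26, -173, 0], "rot": [0, 0, 0]},
    {"translation": [-31, -203, 10], "rot": [0, 0, 0]},
    {"translation": [-33, -220, 20], "rot": [0, 0, 0]},
    {"translation": [-33, -220, 20], "rot": [0, 0, 0]},
  ],
)

```text
time: 4.8
ee_pos: [0.5731, -0.3063, 0.1771]
tcp_rot: [-0.002, 0.046, 0.999, -0.0]
wrist_force: [0.2, 0.5, -3.4]
gripper_width: 0.0624
grasp_force: 30.0
```

```bash
python3 go.py  577,-302,44,85,0
```

```text
t 4.8 p [ 573.1 -306.3  177.1] j [ 0.08  0.52  0.51  1.55 -0.27  1.15  2.12] w 62.4 F [ 0.2  0.5 -3.4]
577,-302,44,85,0 shift [ -4.    4.7 133.1] rot/8 [-0.01 -0.03 -0.04]
```

>>> drive_tool(
  targets=[
    {"translation": [0, 0, 20], "rot": [0, 0, 0]},
    {"translation": [0, 0, 55], "rot": [0, 0, 0]},
    {"translation": [0, 0, 90], "rot": [0, 0, 0]},
    {"translation": [0, 0, 115], "rot": [0, 0, 0]},
    {"translation": [0, 0, 125], "rot": [0, 0, 0]},
    {"translation": [0, 0, 125], "rot": [0, 0, 0]},
    {"translation": [0, 0, 125], "rot": [0, 0, 0]},
  ],
)

```text
time: 5.5
ee_pos: [0.5768, -0.3026, 0.0556]
tcp_rot: [0.001, 0.044, 0.999, -0.0]
wrist_force: [0.5, -0.3, -2.8]
gripper_width: 0.0623
grasp_force: 30.0
```

```bash
python3 go.py  577,-302,44,85,0
```

```text
t 5.5 p [ 576.8 -302.6   55.6] j [ 0.11  0.63  0.46  1.67 -0.34  0.91  2.18] w 62.3 F [ 0.5 -0.3 -2.8]
577,-302,44,85,0 shift [-0.1  0.6 11.6] rot/8 [-0.    0.01 -0.  ]
```

>>> drive_tool(
  targets=[
    {"translation": [0, 0, 6], "rot": [0, 0, 0]},
    {"translation": [0, 0, 11], "rot": [0, 0, 0]},
    {"translation": [0, 0, 12], "rot": [0, 0, 0]},
    {"translation": [0, 0, 12], "rot": [0, 0, 0]},
  ],
)

```text
time: 5.9
ee_pos: [0.5768, -0.3024, 0.0432]
tcp_rot: [0.001, 0.044, 0.999, -0.0]
wrist_force: [-0.3, -0.3, 2.5]
gripper_width: 0.062
grasp_force: 30.0
```

>>> drive_tool(
  claw=84,
  targets=[
    {"translation": [0, 0, 0], "rot": [0, 0, 0]},
    {"translation": [0, 0, 0], "rot": [0, 0, 0]},
    {"translation": [0, 0, 0], "rot": [0, 0, 0]},
    {"translation": [0, 0, -20], "rot": [0, 0, 0]},
    {"translation": [0, 0, -60], "rot": [0, 0, 0]},
    {"translation": [0, 0, -105], "rot": [0, 0, 0]},
    {"translation": [0, 0, -140], "rot": [0, 0, 0]},
    {"translation": [0, 0, -145], "rot": [0, 0, 0]},
  ],
)

```text
time: 6.7
ee_pos: [0.5783, -0.3039, 0.1926]
tcp_rot: [0.003, 0.044, 0.999, -0.001]
wrist_force: [0.7, -0.8, -0.2]
gripper_width: 0.0839
grasp_force: 0.0
```

```bash
python3 go.py  551,-103.2,150,85,0,1 551,-103.2,82,85,0
```

```text
t 6.7 p [ 578.3 -303.9  192.6] j [ 0.07  0.5   0.52  1.53 -0.26  1.17  2.12] w 83.9 F [ 0.7 -0.8 -0.2]
551,-103.2,150,85,0,1 shift [ 45.1 197.7  41.8] rot/8 [-0.02  0.05 -0.  ]
551,-103.2,82,85,0 shift [ 0.  0. 68.] rot/8 [0. 0. 0.]
```

>>> drive_tool(
  claw=72,
  targets=[
    {"translation": [8, 33, 0], "rot": [0, 0, 0]},
    {"translation": [16, 70, 0], "rot": [0, 0, 0]},
    {"translation": [24, 110, 0], "rot": [0, 0, 0]},
    {"translation": [33, 150, 8], "rot": [0, 0, 0]},
    {"translation": [41, 185, 25], "rot": [0, 0, 0]},
    {"translation": [43.5, 196, 38], "rot": [0, 0, 0]},
    {"translation": [43.5, 196, 45], "rot": [0, 0, 0]},
    {"translation": [43.5, 196, 45], "rot": [0, 0, 0]},
  ],
)

```text
time: 7.5
ee_pos: [0.5493, -0.1038, 0.1415]
tcp_rot: [-0.001, 0.044, 0.999, -0.0]
wrist_force: [-0.5, -1.0, 0.7]
gripper_width: 0.0721
grasp_force: 0.0
```

>>> drive_tool(
  targets=[
    {"translation": [0, 0, 15], "rot": [0, 0, 0]},
    {"translation": [0, 0, 30], "rot": [0, 0, 0]},
    {"translation": [0, 0, 45], "rot": [0, 0, 0]},
    {"translation": [0, 0, 45], "rot": [0, 0, 0]},
    {"translation": [0, 0, 45], "rot": [0, 0, 0]},
  ],
)

```text
time: 8.0
ee_pos: [0.5502, -0.1048, 0.0981]
tcp_rot: [0.0, 0.045, 0.999, -0.0]
wrist_force: [0.9, 0.5, -0.4]
gripper_width: 0.0718
grasp_force: 0.0
```

```bash
python3 go.py 551,-103.2,82,85,0
```

```text
t 8.0 p [ 550.2 -104.8   98.1] j [-0.24  0.45  0.46  1.87 -0.25  0.88  1.82] w 71.8 F [ 0.9  0.5 -0.4]
551,-103.2,82,85,0 shift [-0.6  1.7 16.1] rot/8 [-0.    0.   -0.02]
```

>>> drive_tool(
  targets=[
    {"translation": [-0.6, 1.5, 8], "rot": [0, 0, 0]},
    {"translation": [-0.6, 1.5, 15], "rot": [0, 0, 0]},
    {"translation": [-0.6, 1.5, 16], "rot": [0, 0, 0]},
    {"translation": [-0.6, 1.5, 16], "rot": [0, 0, 0]},
  ],
)

```text
time: 8.4
ee_pos: [0.5506, -0.1017, 0.0813]
tcp_rot: [-0.0, 0.044, 0.999, 0.0]
wrist_force: [0.5, 0.6, 1.0]
gripper_width: 0.0722
grasp_force: 0.0
```

>>> drive_tool(
  claw=38,
  targets=[
    {"translation": [0, 0, 0], "rot": [0, 0, 0]},
    {"translation": [0, 0, 0], "rot": [0, 0, 0]},
    {"translation": [0, 0, 0], "rot": [0, 0, 0]},
    {"translation": [0, 0, 0], "rot": [0, 0, 0]},
    {"translation": [0, 0, 0], "rot": [0, 0, 0]},
  ],
)

```text
time: 8.9
ee_pos: [0.5508, -0.1018, 0.0816]
tcp_rot: [0.0, 0.044, 0.999, -0.0]
wrist_force: [-1.2, -1.5, 0.7]
gripper_width: 0.0392
grasp_force: 1.3
```

```bash
python3 go.py 551,-103.2,180,85,0,1 460,-374,180,85,0
```

```text
t 8.9 p [ 550.8 -101.8   81.6] j [-0.24  0.47  0.45  1.89 -0.26  0.85  1.83] w 39.2 F [-1.2 -1.5  0.7]
551,-103.2,180,85,0,1 shift [ -0.3  -1.4 -98.4] rot/8 [-0.  0. -0.]
460,-374,180,85,0 shift [  67.1 -277.7    0. ] rot/8 [0. 0. 0.]
```

>>> drive_tool(
  claw=10,
  targets=[
    {"translation": [0, 0, 0], "rot": [0, 0, 0]},
    {"translation": [0, 0, 0], "rot": [0, 0, 0]},
    {"translation": [0, 0, 0], "rot": [0, 0, 0]},
  ],
)

```text
time: 9.2
ee_pos: [0.5508, -0.1039, 0.0819]
tcp_rot: [0.0, 0.045, 0.999, -0.001]
wrist_force: [-1.1, -5.9, 1.6]
gripper_width: 0.0319
grasp_force: 29.4
```

```bash
python3 - <<'E'
from h import *
d=grab('side');cv2.imwrite('pics/c2.png',cv2.resize(d['color'][100:260,270:450,::-1],None,fx=3.5,fy=3.5,interpolation=cv2.INTER_CUBIC))
E
```

```text
(no output)
```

View pics/c2.png

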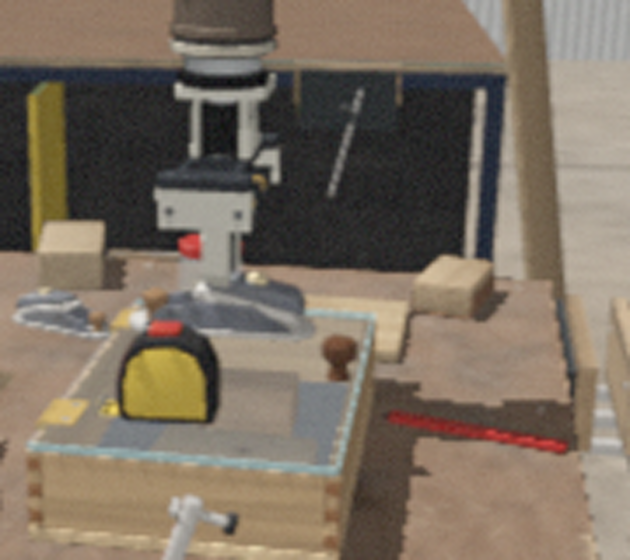

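The gripper is holding the plane at mid-length: width 32 mm, pad force 29 N, seen at crop (235,300). The sheet and knob are clear.

>>> drive_tool(
  targets=[
    {"translation": [0, 0, -8], "rot": [0, 0, 0]},
    {"translation": [0, 0, -25], "rot": [0, 0, 0]},
    {"translation": [0, 0, -50], "rot": [0, 0, 0]},
    {"translation": [0, 0, -75], "rot": [0, 0, 0]},
    {"translation": [5, -20, -95], "rot": [0, 0, 0]},
    {"translation": [12, -50, -98], "rot": [0, 0, 0]},
    {"translation": [19, -80, -98], "rot": [0, 0, 0]},
    {"translation": [26, -110, -98], "rot": [0, 0, 0]},
  ],
)

```text
time: 10.05
ee_pos: [0.5142, -0.2092, 0.1794]
tcp_rot: [-0.001, 0.043, 0.999, 0.0]
wrist_force: [0.4, -1.0, -8.4]
gripper_width: 0.0314
grasp_force: 26.1
```

>>> drive_tool(
  targets=[
    {"translation": [7, -30, 0], "rot": [0, 0, 0]},
    {"translation": [14, -60, 0], "rot": [0, 0, 0]},
    {"translation": [21, -90, 0], "rot": [0, 0, 0]},
    {"translation": [28, -120, 0], "rot": [0, 0, 0]},
    {"translation": [35, -150, 0], "rot": [0, 0, 0]},
    {"translation": [41, -168, 0], "rot": [0, 0, 0]},
    {"translation": [41, -168, 20], "rot": [0, 0, 0]},
    {"translation": [41, -168, 20], "rot": [0, 0, 0]},
  ],
)

```text
time: 10.85
ee_pos: [0.458, -0.3717, 0.1573]
tcp_rot: [-0.002, 0.044, 0.999, 0.001]
wrist_force: [0.7, 0.6, -0.0]
gripper_width: 0.0256
grasp_force: 0.0
```

```bash
python3 go.py 460,-374,40,85,0,1 460,-374,18,85,0
```

```text
t 10.8 p [ 458.  -371.7  157.3] j [ 0.2   0.44  0.55  1.73 -0.26  1.05  2.33] w 25.6 F [ 0.7  0.6 -0. ]
460,-374,40,85,0,1 shift [ -2.7  -2.4 117.3] rot/8 [ 0.02 -0.03 -0.01]
460,-374,18,85,0 shift [ 0.  0. 22.] rot/8 [0. 0. 0.]
```

```bash
python3 - <<'E'
from h import *
a=grab('top')['color'][150:330,240:500,::-1];b=grab('side')['color'][130:240,260:450,::-1]
a=cv2.resize(a,(468,324),interpolation=cv2.INTER_CUBIC);b=cv2.resize(b,(468,271),interpolation=cv2.INTER_CUBIC)
cv2.imwrite('pics/c3.png',np.vstack([a,b]))
E
```

```text
(no output)
```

View pics/c3.png

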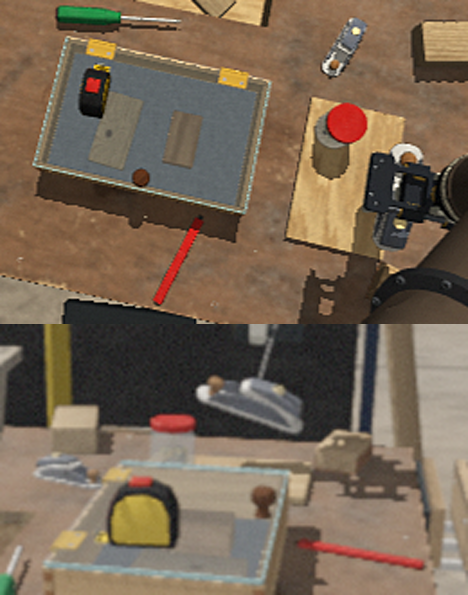

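The plane slipped out of the narrow waist grip. It is in mid-air just above the sheet, at side crop (250,405). I'll let it land, then look.

>>> drive_tool(
  targets=[
    {"translation": [0, 0, -40], "rot": [0, 0, 0]},
    {"translation": [0, 0, -80], "rot": [0, 0, 0]},
    {"translation": [0, 60, -80], "rot": [0, 0, 0]},
    {"translation": [0, 100, -80], "rot": [0, 0, 0]},
    {"translation": [0, 150, -80], "rot": [0, 0, 0]},
    {"translation": [0, 150, -80], "rot": [0, 0, 0]},
  ],
)

```text
time: 11.55
ee_pos: [0.4755, -0.2149, 0.2408]
tcp_rot: [0.001, 0.038, 0.999, 0.002]
wrist_force: [-0.2, 0.1, -0.1]
gripper_width: 0.0101
grasp_force: 0.0
```

```bash
python3 - <<'E'
from h import *
import pickle
D={n:grab(n) for n in('top','side')};pickle.dump(D,open('d1.pkl','wb'))
a=D['top']['color'][150:330,260:520,::-1];b=D['side']['color'][150:240,300:440,::-1]
a=cv2.resize(a,(468,324),interpolation=cv2.INTER_CUBIC);b=cv2.resize(b,(415,268),interpolation=cv2.INTER_CUBIC)
b=cv2.copyMakeBorder(b,0,0,0,53,0)
cv2.imwrite('pics/c4.png',np.vstack([a,b]))
E
```

```text
(no output)
```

View pics/c4.png

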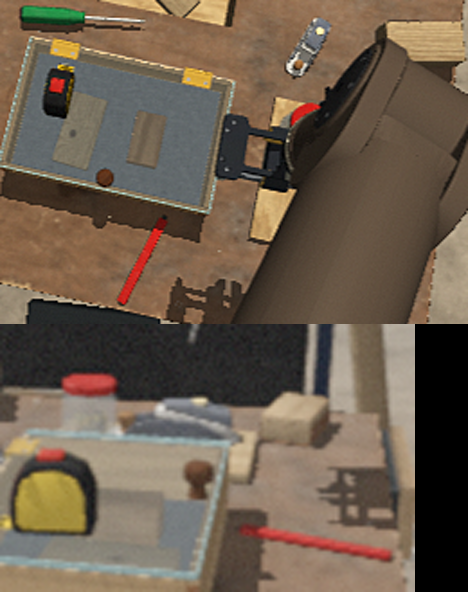

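In the side view the plane lies near the sheet at crop (185,420) and may be tilted. The arm hides it in the top view, so I'll go on towards the tape and look again.

```bash
python3 go.py 575.5,95.7,190,85,0,1 575.5,95.7,104,85,0
```

```text
t 11.7 p [ 474.1 -221.6  241.1] j [-0.1   0.23  0.54  1.78 -0.13  1.17  1.97] w 9.9 F [ 0.1 -0.4  0. ]
575.5,95.7,190,85,0,1 shift [-74.6 324.6  51.4] rot/8 [0.   0.02 0.03]
575.5,95.7,104,85,0 shift [ 0.  0. 86.] rot/8 [0. 0. 0.]
```

>>> drive_tool(
  claw=62,
  targets=[
    {"translation": [-9, 38, 0], "rot": [0, 0, 0]},
    {"translation": [-18, 78, 5], "rot": [0, 0, 0]},
    {"translation": [-27, 120, 15], "rot": [0, 0, 0]},
    {"translation": [-37, 162, 25], "rot": [0, 0, 0]},
    {"translation": [-47, 204, 35], "rot": [0, 0, 0]},
    {"translation": [-57, 246, 45], "rot": [0, 0, 0]},
    {"translation": [-66, 288, 51], "rot": [0, 0, 0]},
    {"translation": [-75, 324, 51], "rot": [0, 0, 0]},
  ],
)

```text
time: 12.45
ee_pos: [0.5767, 0.0939, 0.1884]
tcp_rot: [0.0, 0.044, 0.999, -0.0]
wrist_force: [0.3, -0.6, 0.1]
gripper_width: 0.0615
grasp_force: 0.0
```

```bash
python3 - <<'E'
from h import *
import pickle
D={n:grab(n) for n in('top','side')};pickle.dump(D,open('d1.pkl','wb'))
a=D['top']['color'][190:310,380:490,::-1]
a=cv2.resize(a,None,fx=5,fy=5,interpolation=cv2.INTER_CUBIC)
cv2.imwrite('pics/c5.png',a)
w=cloud(D['top']);z=w[...,2]
m=(z>.017)&(z<.12);mm=np.zeros_like(m);mm[195:310,390:490]=1;m&=mm
n,l,st,c=cv2.connectedComponentsWithStats(m.astype(np.uint8))
for i in range(1,n):
    if st[i,4]>60:
        p=w[l==i];r=cv2.minAreaRect((p[:,:2]*1000).astype(np.float32));print(st[i],np.round(r[0],1),np.round(r[1],1),round(r[2],1),np.percentile(p[:,2],[5,50,95]).round(3))
E
```

```text
[413 207  31  26 560] [ 576.5 -301.3] [62.7 66. ] 20.9 [0.03  0.097 0.102]
[433 231  21  56 855] [ 476.1 -360.1] [ 49.  163.2] 86.8 [0.018 0.043 0.061]
[447 296  35  14 271] [ 356.  -425.9] [36.8 93.8] 7.4 [0.024 0.035 0.039]
```

View pics/c5.png

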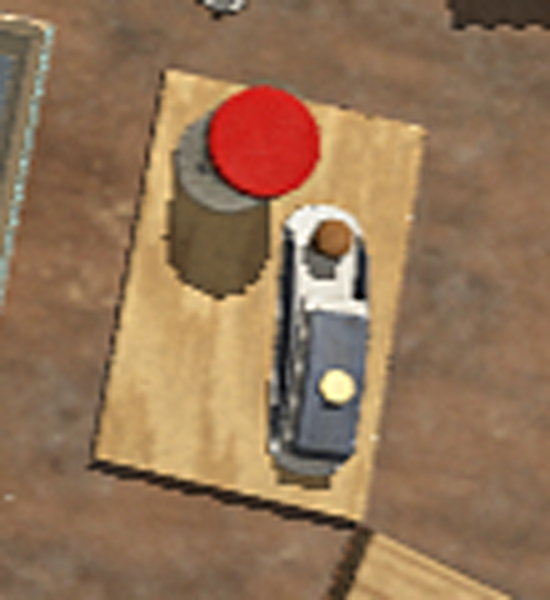

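The plane landed upright on its sole, fully on the sheet: crop (325,340), centre (476,-360), yaw about -3°. It needs a better grip next time, so I'll check its mid-length cross-section, then pick the tape.

```bash
python3 - <<'E'
from h import *
import pickle
for f,c,yaw,h0 in(('d0.pkl',(551,-103.3),-5,76),('d1.pkl',(476,-360),-3.2,12)):
  D=pickle.load(open(f,'rb'))
  for n in('top','side'):
    w=cloud(D[n]).reshape(-1,3)*1000;a=np.radians(yaw)
    d=w[:,:2]-c;u=d[:,0]*np.cos(a)+d[:,1]*np.sin(a);v=-d[:,0]*np.sin(a)+d[:,1]*np.cos(a);z=w[:,2]-h0
    for u0 in(-50,-25,0,25,50):
      m=(abs(u-u0)<12)&(abs(v)<40)&(z>-4)&(z<60)
      print(f,n,u0,[(k*6+3,int(z[m&(v>=k*6)&(v<k*6+6)].max())) for k in range(-6,6) if (m&(v>=k*6)&(v<k*6+6)).any()])
E
python3 go.py 575.5,95.7,104,85,0
```

```text
d0.pkl top -50 [(-33, 5), (-27, 4), (-21, 27), (-15, 45), (-9, 46), (-3, 44), (3, 42), (9, 44), (15, 45), (21, 24), (27, 3), (33, 4)]
d0.pkl top -25 [(-33, 4), (-27, 6), (-21, 30), (-15, 49), (-9, 50), (-3, 51), (3, 52), (9, 52), (15, 51), (21, 31), (27, 4), (33, 3)]
d0.pkl top 0 [(-33, 4), (-27, 3), (-21, 38), (-15, 48), (-9, 50), (-3, 51), (3, 51), (9, 50), (15, 50), (21, 33), (27, 5), (33, 5)]
d0.pkl top 25 [(-33, 4), (-27, 4), (-21, 29), (-15, 40), (-9, 45), (-3, 42), (3, 44), (9, 39), (15, 39), (21, 32), (27, 5), (33, 3)]
d0.pkl top 50 [(-33, 3), (-27, 7), (-21, 24), (-15, 12), (-9, 31), (-3, 34), (3, 33), (9, 32), (15, 9), (21, 23), (27, 2), (33, 3)]
d0.pkl side -50 [(-21, 35), (-15, 39), (-9, 41), (-3, 42), (3, 41), (9, 40), (15, 39), (21, 40), (27, 20), (33, 0)]
d0.pkl side -25 [(-3, 48), (3, 47), (9, 48), (15, 46), (21, 39), (27, 26), (33, 1)]
d0.pkl side 0 []
d0.pkl side 25 []
d0.pkl side 50 [(-9, 29), (-3, 30), (3, 29), (9, 28), (15, 25), (21, 20), (27, 14)]
d1.pkl top -50 [(-33, 1), (-21, 44), (-15, 44), (-9, 44), (-3, 44), (3, 43), (9, 43), (15, 40), (21, 25), (27, 3), (
[... 489 characters left out ...]
 33), (15, 11), (21, 27), (27, 9), (33, 3)]
d1.pkl side -50 [(-21, 40), (-15, 38), (-9, 39), (-3, 38), (3, 39), (9, 40), (15, 38), (21, 26)]
d1.pkl side -25 [(-9, 47), (-3, 48), (3, 49), (9, 48), (15, 45), (21, 39), (27, 12)]
d1.pkl side 0 [(-15, 44), (-9, 46), (-3, 45), (3, 46), (9, 46), (15, 45), (21, 42)]
d1.pkl side 25 [(-27, 19), (-21, 37), (-15, 26), (-9, 45), (-3, 38), (3, 36), (9, 45), (15, 36), (21, 38), (27, 27)]
d1.pkl side 50 [(-27, 15), (-21, 25), (-15, 14), (-3, 21), (3, 30), (9, 29), (15, 26), (21, 22), (27, 23)]
t 12.6 p [577.6  98.4 188.6] j [-0.54  0.38  0.39  1.7  -0.16  1.1   1.39] w 62.2 F [-0.8 -0.3 -1. ]
575.5,95.7,104,85,0 shift [ 1.9 -3.  84.5] rot/8 [0.01 0.01 0.04]
```

```bash
python3 - <<'E'
from h import *
import pickle
d=pickle.load(open('d1.pkl','rb'))['side'];E=d['extrinsics']
for p in((.551,-.08,.082),(.551,-.08,.1),(.551,-.08,.12),(.551,-.08,.14),(.551,-.104,.125),(.551,-.08,.076)):
    c=E[:3,:3]@np.array(p)+E[:3,3];u=d['fx']*c[0]/c[2]+d['cx'];v=d['fy']*c[1]/c[2]+d['cy'];print(p,((u-270)*3.5).round(),((v-100)*3.5).round())
w=cloud(d)
E
```

```text
(0.551, -0.08, 0.082) 218.0 328.0
(0.551, -0.08, 0.1) 218.0 308.0
(0.551, -0.08, 0.12) 218.0 285.0
(0.551, -0.08, 0.14) 218.0 262.0
(0.551, -0.104, 0.125) 220.0 271.0
(0.551, -0.08, 0.076) 218.0 335.0
```

>>> drive_tool(
  targets=[
    {"translation": [1, -2, 15], "rot": [0, 0, 0]},
    {"translation": [1, -2, 40], "rot": [0, 0, 0]},
    {"translation": [1, -2, 65], "rot": [0, 0, 0]},
    {"translation": [1, -2, 70], "rot": [0, 0, 0]},
    {"translation": [1, -2, 70], "rot": [0, 0, 0]},
    {"translation": [1, -2, 70], "rot": [0, 0, 0]},
  ],
)

```text
time: 13.15
ee_pos: [0.5758, 0.0903, 0.1199]
tcp_rot: [0.001, 0.044, 0.999, 0.0]
wrist_force: [0.4, -0.2, 0.6]
gripper_width: 0.0623
grasp_force: 0.0
```

```bash
python3 go.py 575.5,95.7,104,85,0
```

```text
t 13.2 p [575.8  90.3 119.9] j [-0.51  0.44  0.37  1.79 -0.19  0.94  1.42] w 62.3 F [ 0.4 -0.2  0.6]
575.5,95.7,104,85,0 shift [ 0.8  5.3 15.9] rot/8 [ 0.    0.01 -0.01]
```

The side crop showed the fingertips ending near z=0.12 while the TCP read 0.082. I'll check the true tip height by eye and by depth before grasping the tape.

```bash
python3 - <<'E'
from h import *
d=grab('side');w=cloud(d)*1000
s=manip.get_state();print(s['ee_pos'])
cv2.imwrite('pics/c6.png',cv2.resize(d['color'][110:270,270:400,::-1],None,fx=4,fy=3.7,interpolation=cv2.INTER_CUBIC))
for u in range(306,336,2):
    c=w[140:235,u];ok=(c[:,1]>105)&(c[:,1]<200)&(c[:,2]>80)
    r=[(int(k)+140,*c[k].round().astype(int)) for k in np.where(ok)[0]]
    print(u,r[::6])
E
```

```text
[0.57587372 0.09055525 0.1200185 ]
306 [(142, np.int64(601), np.int64(107), np.int64(274)), (149, np.int64(599), np.int64(124), np.int64(261)), (155, np.int64(591), np.int64(184), np.int64(262)), (161, np.int64(592), np.int64(180), np.int64(247)), (167, np.int64(593), np.int64(177), np.int64(232)), (201, np.int64(603), np.int64(113), np.int64(127)), (207, np.int64(603), np.int64(112), np.int64(111)), (213, np.int64(603), np.int64(115), np.int64(96))]
308 [(141, np.int64(596), np.int64(108), np.int64(277)), (149, np.int64(596), np.int64(112), np.int64(259)), (155, np.int64(587), np.int64(185), np.int64(262)), (161, np.int64(587), np.int64(187), np.int64(249)), (167, np.int64(588), np.int64(179), np.int64(233)), (200, np.int64(597), np.int64(115), np.int64(131)), (206, np.int64(597), np.int64(116), np.int64(115)), (214, np.int64(598), np.int64(110), np.int64(91))]
310 [(146, np.int64(591), np.int64(112), np.int64(266)), (152, np.int64(584), np.int64(174), np.int64(266)), (158, np.int64(583), np.int64(182), np.int64(254)), (164, np.int64(583), np.int64(176), np.int64(239)), (170, np.int
[... 4589 characters left out ...]
)), (162, np.int64(550), np.int64(152), np.int64(238)), (199, np.int64(553), np.int64(114), np.int64(134)), (205, np.int64(552), np.int64(115), np.int64(119)), (211, np.int64(552), np.int64(117), np.int64(104)), (217, np.int64(552), np.int64(114), np.int64(86))]
328 [(156, np.int64(547), np.int64(130), np.int64(247)), (162, np.int64(546), np.int64(140), np.int64(235)), (203, np.int64(547), np.int64(117), np.int64(125)), (209, np.int64(548), np.int64(113), np.int64(108)), (215, np.int64(547), np.int64(117), np.int64(93))]
330 [(203, np.int64(543), np.int64(105), np.int64(121)), (209, np.int64(543), np.int64(113), np.int64(108)), (215, np.int64(542), np.int64(115), np.int64(93))]
332 []
334 []
```

View pics/c6.png

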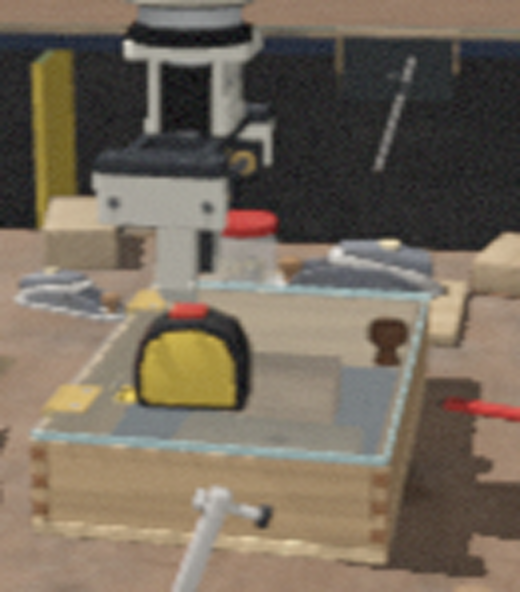

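The near finger's tip is at side crop (180,285), which is about z=0.16, so the real tips are roughly 40 mm higher than the reported TCP. I'll quantify that precisely.

```bash
python3 - <<'E'
from h import *
d=grab('side');w=cloud(d)*1000;s=manip.get_state();print(s['ee_pos'])
for v in range(166,198): print(v,[tuple(w[v,u].round().astype(int)) for u in (312,315)],d['color'][v,314])
d=grab('top');w=cloud(d)*1000
m=(w[...,2]>158)&(w[...,2]<230)&(abs(w[...,0]-576)<40)&(abs(w[...,1]-95)<70)
p=w[m];print(len(p),p[:,:2].min(0),p[:,:2].max(0))
E
```

```text
[0.57579608 0.09071215 0.11999463]
166 [(np.int64(579), np.int64(175), np.int64(234)), (np.int64(572), np.int64(177), np.int64(235))] [168 166 155]
167 [(np.int64(579), np.int64(175), np.int64(232)), (np.int64(572), np.int64(174), np.int64(232))] [166 165 155]
168 [(np.int64(579), np.int64(176), np.int64(230)), (np.int64(572), np.int64(178), np.int64(230))] [167 165 155]
169 [(np.int64(579), np.int64(176), np.int64(227)), (np.int64(572), np.int64(180), np.int64(229))] [168 166 158]
170 [(np.int64(579), np.int64(180), np.int64(226)), (np.int64(572), np.int64(176), np.int64(225))] [167 164 154]
171 [(np.int64(584), np.int64(139), np.int64(212)), (np.int64(572), np.int64(176), np.int64(223))] [160 156 145]
172 [(np.int64(584), np.int64(139), np.int64(210)), (np.int64(576), np.int64(141), np.int64(211))] [165 163 152]
173 [(np.int64(583), np.int64(141), np.int64(208)), (np.int64(576), np.int64(141), np.int64(208))] [166 164 155]
174 [(np.int64(584), np.int64(141), np.int64(205)), (np.int64(577), np.int64(140), np.int64(205))] [164 162 151]
175 [(np.int64(584), np.int64(139), np.int64(202
[... 2065 characters left out ...]
), np.int64(146))] [214  98  85]
194 [(np.int64(588), np.int64(104), np.int64(143)), (np.int64(580), np.int64(108), np.int64(144))] [196  82  70]
195 [(np.int64(588), np.int64(108), np.int64(141)), (np.int64(581), np.int64(106), np.int64(141))] [151  53  46]
196 [(np.int64(588), np.int64(110), np.int64(140)), (np.int64(580), np.int64(110), np.int64(140))] [91 59 58]
197 [(np.int64(587), np.int64(112), np.int64(138)), (np.int64(580), np.int64(112), np.int64(138))] [60 60 58]Traceback (most recent call last):
  File "<stdin>", line 6, in <module>
    return umr_minimum(a, axis, None, out, keepdims, initial, where)
ValueError: zero-size array to reduction operation minimum which has no identity
```

The tips' true height is the reported z plus about 38 mm (tip 0.158 against 0.120, body 0.225 against 0.186). I'll use that offset from here on.

>>> drive_tool(
  targets=[
    {"translation": [1, 5, 0], "rot": [0, 0, 0]},
    {"translation": [1, 5, 15], "rot": [0, 0, 0]},
    {"translation": [1, 5, 35], "rot": [0, 0, 0]},
    {"translation": [1, 5, 55], "rot": [0, 0, 0]},
    {"translation": [1, 5, 58], "rot": [0, 0, 0]},
    {"translation": [1, 5, 58], "rot": [0, 0, 0]},
    {"translation": [1, 5, 58], "rot": [0, 0, 0]},
  ],
)

```text
time: 14.0
ee_pos: [0.5749, 0.0962, 0.0616]
tcp_rot: [0.001, 0.044, 0.999, 0.0]
wrist_force: [0.5, -0.3, 0.4]
gripper_width: 0.0619
grasp_force: 0.0
```

>>> drive_tool(
  claw=20,
  targets=[
    {"translation": [0, 0, 0], "rot": [0, 0, 0]},
    {"translation": [0, 0, 0], "rot": [0, 0, 0]},
    {"translation": [0, 0, 0], "rot": [0, 0, 0]},
    {"translation": [0, 0, 0], "rot": [0, 0, 0]},
    {"translation": [0, 0, 0], "rot": [0, 0, 0]},
  ],
)

```text
time: 14.5
ee_pos: [0.5743, 0.096, 0.0608]
tcp_rot: [0.0, 0.044, 0.999, 0.0]
wrist_force: [-1.2, 0.1, 2.7]
gripper_width: 0.036
grasp_force: 29.7
```

```bash
python3 go.py 575.5,95.7,190,85,0,1 450,-280,190,85,0,1
```

```text
t 14.5 p [574.3  96.   60.8] j [-0.5   0.51  0.34  1.84 -0.23  0.82  1.44] w 36.0 F [-1.2  0.1  2.7]
575.5,95.7,190,85,0,1 shift [  -1.3   -0.2 -129.2] rot/8 [ 0.  0. -0.]
450,-280,190,85,0,1 shift [  92.3 -385.2    0. ] rot/8 [0. 0. 0.]
```

>>> drive_tool(
  targets=[
    {"translation": [0, 0, -8], "rot": [0, 0, 0]},
    {"translation": [0, 0, -25], "rot": [0, 0, 0]},
    {"translation": [0, 0, -50], "rot": [0, 0, 0]},
    {"translation": [0, 0, -75], "rot": [0, 0, 0]},
    {"translation": [4, -16, -85], "rot": [0, 0, 0]},
    {"translation": [11, -46, -85], "rot": [0, 0, 0]},
    {"translation": [18, -80, -85], "rot": [0, 0, 0]},
    {"translation": [26, -115, -85], "rot": [0, 0, 0]},
  ],
)

```text
time: 15.3
ee_pos: [0.5369, -0.0182, 0.1453]
tcp_rot: [-0.0, 0.044, 0.999, -0.0]
wrist_force: [-0.2, 0.4, -2.8]
gripper_width: 0.0362
grasp_force: 29.7
```

>>> drive_tool(
  targets=[
    {"translation": [8, -35, 0], "rot": [0, 0, 0]},
    {"translation": [16, -70, 0], "rot": [0, 0, 0]},
    {"translation": [25, -105, 0], "rot": [0, 0, 0]},
    {"translation": [34, -140, 0], "rot": [0, 0, 0]},
    {"translation": [43, -175, 0], "rot": [0, 0, 0]},
    {"translation": [52, -210, 0], "rot": [0, 0, 0]},
    {"translation": [60, -243, 0], "rot": [0, 0, 0]},
    {"translation": [65, -262, 0], "rot": [0, 0, 0]},
  ],
)

```text
time: 16.1
ee_pos: [0.4476, -0.2751, 0.1454]
tcp_rot: [-0.001, 0.046, 0.999, -0.0]
wrist_force: [-0.7, 0.0, -2.4]
gripper_width: 0.036
grasp_force: 29.7
```

>>> drive_tool(
  targets=[
    {"translation": [0, 0, 10], "rot": [0, 0, 0]},
    {"translation": [0, 0, 30], "rot": [0, 0, 0]},
    {"translation": [0, 0, 60], "rot": [0, 0, 0]},
    {"translation": [0, 0, 90], "rot": [0, 0, 0]},
    {"translation": [0, 0, 110], "rot": [0, 0, 0]},
    {"translation": [0, 0, 120], "rot": [0, 0, 0]},
    {"translation": [0, 0, 120], "rot": [0, 0, 0]},
    {"translation": [0, 0, 120], "rot": [0, 0, 0]},
  ],
)

```text
time: 16.9
ee_pos: [0.4507, -0.2718, 0.026]
tcp_rot: [0.0, 0.044, 0.999, -0.0]
wrist_force: [-0.5, -0.9, -2.4]
gripper_width: 0.0359
grasp_force: 29.7
```

```bash
python3 go.py 450,-275,-3,85,0
```

```text
t 16.9 p [ 450.7 -271.8   26. ] j [ 0.14  0.5   0.41  2.01 -0.31  0.69  2.23] w 35.9 F [-0.5 -0.9 -2.4]
450,-275,-3,85,0 shift [ 0.4 -3.3 29. ] rot/8 [-0.  0. -0.]
```

>>> drive_tool(
  targets=[
    {"translation": [0, -3, 10], "rot": [0, 0, 0]},
    {"translation": [0, -3, 22], "rot": [0, 0, 0]},
    {"translation": [0, -3, 28], "rot": [0, 0, 0]},
    {"translation": [0, -3, 29], "rot": [0, 0, 0]},
    {"translation": [0, -3, 29], "rot": [0, 0, 0]},
  ],
)

```text
time: 17.4
ee_pos: [0.45, -0.2748, -0.0036]
tcp_rot: [-0.0, 0.044, 0.999, 0.0]
wrist_force: [-2.2, 0.1, 1.6]
gripper_width: 0.0361
grasp_force: 29.9
```

>>> drive_tool(
  claw=54,
  targets=[
    {"translation": [0, 0, 0], "rot": [0, 0, 0]},
    {"translation": [0, 0, 0], "rot": [0, 0, 0]},
    {"translation": [0, 0, 0], "rot": [0, 0, 0]},
    {"translation": [0, 0, -20], "rot": [0, 0, 0]},
    {"translation": [0, 0, -60], "rot": [0, 0, 0]},
    {"translation": [0, 0, -105], "rot": [0, 0, 0]},
    {"translation": [0, 0, -120], "rot": [0, 0, 0]},
    {"translation": [0, 0, -120], "rot": [0, 0, 0]},
  ],
)

```text
time: 18.2
ee_pos: [0.452, -0.2755, 0.1191]
tcp_rot: [0.002, 0.044, 0.999, -0.001]
wrist_force: [0.4, -0.1, -0.2]
gripper_width: 0.0535
grasp_force: 0.0
```

```bash
python3 go.py 453.5,8.2,110,85,0,1 453.5,8.2,43,85,0 
```

```text
t 18.2 p [ 452.  -275.5  119.1] j [ 0.08  0.37  0.49  1.93 -0.22  0.89  2.16] w 53.5 F [ 0.4 -0.1 -0.2]
453.5,8.2,110,85,0,1 shift [ 23.3 282.8   8.6] rot/8 [-0.01  0.04 -0.  ]
453.5,8.2,43,85,0 shift [ 0.  0. 67.] rot/8 [0. 0. 0.]
```

>>> drive_tool(
  claw=58,
  targets=[
    {"translation": [3, 36, 0], "rot": [0, 0, 0]},
    {"translation": [6, 75, 2], "rot": [0, 0, 0]},
    {"translation": [9, 115, 4], "rot": [0, 0, 0]},
    {"translation": [13, 155, 6], "rot": [0, 0, 0]},
    {"translation": [16, 195, 6], "rot": [0, 0, 0]},
    {"translation": [19, 235, 6], "rot": [0, 0, 0]},
    {"translation": [22, 270, 6], "rot": [0, 0, 0]},
    {"translation": [23, 282, 6], "rot": [0, 0, 0]},
  ],
)

```text
time: 19.0
ee_pos: [0.4511, 0.0122, 0.1095]
tcp_rot: [-0.001, 0.041, 0.999, 0.0]
wrist_force: [0.3, -0.5, -0.1]
gripper_width: 0.058
grasp_force: 0.0
```

>>> drive_tool(
  targets=[
    {"translation": [0, 0, 10], "rot": [0, 0, 0]},
    {"translation": [0, 0, 30], "rot": [0, 0, 0]},
    {"translation": [0, 0, 45], "rot": [0, 0, 0]},
    {"translation": [0, 0, 45], "rot": [0, 0, 0]},
    {"translation": [0, 0, 45], "rot": [0, 0, 0]},
  ],
)

```text
time: 19.5
ee_pos: [0.4515, 0.0067, 0.065]
tcp_rot: [-0.001, 0.045, 0.999, -0.0]
wrist_force: [-0.9, -0.1, 0.1]
gripper_width: 0.058
grasp_force: 0.0
```

```bash
python3 go.py 453.5,8.2,43,84.4,0; python3 - <<'E'
from h import *
import pickle
D={n:grab(n) for n in('top','side')};pickle.dump(D,open('d2.pkl','wb'))
w=cloud(D['top']);z=w[...,2]
m=(z>.017)&(z<.12);mm=np.zeros_like(m);mm[195:310,390:490]=1;m&=mm
n,l,st,c=cv2.connectedComponentsWithStats(m.astype(np.uint8))
for i in range(1,n):
    if st[i,4]>60:
        p=w[l==i];r=cv2.minAreaRect((p[:,:2]*1000).astype(np.float32));print(st[i],np.round(r[0],1),np.round(r[1],1),round(r[2],1),np.percentile(p[:,2],[5,50,95]).round(3))
E
```

```text
t 19.5 p [451.5   6.7  65. ] j [-0.44  0.33  0.38  2.15 -0.19  0.7   1.55] w 58.0 F [-0.9 -0.1  0.1]
453.5,8.2,43,84.4,0 shift [-1.9  1.7 22. ] rot/8 [-0.01 -0.01  0.06]
[414 207  30  26 558] [ 576.7 -301.8] [62.5 66.2] 31.2 [0.03  0.098 0.102]
[434 231  21  54 873] [ 478.  -366.4] [ 58.  158.3] 89.7 [0.018 0.042 0.061]
[404 246  20  30 422] [ 459.  -272.2] [40.2 85.4] 86.4 [0.024 0.071 0.082]
[447 296  35  14 270] [ 355.8 -425.9] [36.5 94.3] 7.4 [0.023 0.035 0.039]
```

>>> drive_tool(
  targets=[
    {"translation": [-1.5, 1.5, 10], "rot": [0, 0, 0]},
    {"translation": [-1.5, 1.5, 20], "rot": [0, 0, 0]},
    {"translation": [-1.5, 1.5, 22], "rot": [0, 0, 0]},
    {"translation": [-1.5, 1.5, 22], "rot": [0, 0, 0]},
  ],
)

```text
time: 20.0
ee_pos: [0.4531, 0.0096, 0.0429]
tcp_rot: [-0.001, 0.044, 0.999, -0.0]
wrist_force: [-0.1, 0.4, 0.1]
gripper_width: 0.0582
grasp_force: 0.0
```

>>> drive_tool(
  claw=15,
  targets=[
    {"translation": [0, 0, 0], "rot": [0, 0, 0]},
    {"translation": [0, 0, 0], "rot": [0, 0, 0]},
    {"translation": [0, 0, 0], "rot": [0, 0, 0]},
    {"translation": [0, 0, 0], "rot": [0, 0, 0]},
    {"translation": [0, 0, 0], "rot": [0, 0, 0]},
  ],
)

```text
time: 20.5
ee_pos: [0.4536, 0.0072, 0.0437]
tcp_rot: [0.0, 0.045, 0.999, -0.001]
wrist_force: [-0.2, -9.6, 1.4]
gripper_width: 0.0263
grasp_force: 30.0
```

```bash
cat > arc.py <<'E'
# arc.py a0 t0 a1:t1 ... : rows to swing from lid angle a0 to a1.. (deg) with tool tilt t1.. (deg), knob held; OFF = true tip is OFF mm short of TCP along tool z
import sys
from h import *
from go import pose
OFF=38;yaw=84.4
ex=np.array([np.sin(np.radians(yaw)),-np.cos(np.radians(yaw)),0]);H=np.array([545.7,-.8,73])+110*ex
def knob(a):
    a=np.radians(a);l=-ex*np.cos(a)+np.array([0,0,np.sin(a)]);n=ex*(-np.sin(a))+np.array([0,0,np.cos(a)])
    return H+202*l+27*n
def tcp(a,t):
    T=pose(yaw,t);return knob(a)+T.apply([0,0,19+OFF]),T
v=[tuple(float(k) for k in x.split(':')) for x in sys.argv[1:]]
s=manip.get_state();q=s['tcp_rot'];print('t',s['time'],'p',(s['ee_pos']*1000).round(1),'j',s['joints'].round(2),'w',round(s['gripper_width']*1e3,1),'F',s['wrist_force'].round(1))
p0,T0=tcp(*v[0]);print('model start',p0.round(1),'knob',knob(v[0][0]).round(1))
for x in v[1:]:
    p,T=tcp(*x);print(x,'shift',T0.inv().apply(p-p0).round(1),'rot/8',(np.degrees((T0.inv()*T).as_rotvec())/8).round(2),'world',p.round(0))
E
python3 arc.py 0:0 3:2 7:5 12:8 17:12 22:16 28:20 34:24 40:28
```

```text
t 20.5 p [453.6   7.2  43.7] j [-0.42  0.37  0.37  2.17 -0.21  0.64  1.57] w 26.3 F [-0.2 -9.6  1.4]
model start [454.1   8.2  43. ] knob [454.1   8.2 100. ]
(3.0, 2.0) shift [ -0.9   0.  -10.6] rot/8 [-0.   -0.25  0.  ] world [455.   8.  54.]
(7.0, 5.0) shift [ -3.2   0.  -24.6] rot/8 [ 0.   -0.62 -0.  ] world [457.   8.  68.]
(12.0, 8.0) shift [ -6.7   0.  -42. ] rot/8 [-0. -1. -0.] world [461.   8.  85.]
(17.0, 12.0) shift [-12.8   0.  -59.1] rot/8 [-0.  -1.5 -0. ] world [467.   7. 102.]
(22.0, 16.0) shift [-20.3   0.  -75.9] rot/8 [-0. -2. -0.] world [474.   6. 119.]
(28.0, 20.0) shift [-30.5   0.  -95.1] rot/8 [ 0.  -2.5  0. ] world [484.   5. 138.]
(34.0, 24.0) shift [ -42.6    0.  -113.3] rot/8 [ 0. -3.  0.] world [497.   4. 156.]
(40.0, 28.0) shift [ -56.7   -0.  -130.2] rot/8 [ 0.  -3.5  0. ] world [511.   3. 173.]
```

```bash
python3 arc.py 0:0 2:0 5:0 8:0 11:0 14:0; python3 arc.py 14:0 14:2 15:4
```

```text
t 20.5 p [453.6   7.2  43.7] j [-0.42  0.37  0.37  2.17 -0.21  0.64  1.57] w 26.3 F [-0.2 -9.6  1.4]
model start [454.1   8.2  43. ] knob [454.1   8.2 100. ]
(2.0, 0.0) shift [ 0.8  0.  -7. ] rot/8 [0. 0. 0.] world [453.   8.  50.]
(5.0, 0.0) shift [  1.6   0.  -17.5] rot/8 [0. 0. 0.] world [453.   8.  61.]
(8.0, 0.0) shift [  1.8   0.  -27.9] rot/8 [0. 0. 0.] world [452.   8.  71.]
(11.0, 0.0) shift [  1.4  -0.  -38. ] rot/8 [0. 0. 0.] world [453.   8.  81.]
(14.0, 0.0) shift [  0.5  -0.  -48.1] rot/8 [0. 0. 0.] world [454.   8.  91.]
t 20.5 p [453.6   7.2  43.7] j [-0.42  0.37  0.37  2.17 -0.21  0.64  1.57] w 26.3 F [-0.2 -9.6  1.4]
model start [453.6   8.2  91.1] knob [453.6   8.2 148.1]
(14.0, 2.0) shift [-2.  0. -0.] rot/8 [-0.   -0.25  0.  ] world [456.   8.  91.]
(15.0, 4.0) shift [-4.4 -0.  -3.4] rot/8 [-0.  -0.5  0. ] world [458.   8.  95.]
```

>>> drive_tool(
  targets=[
    {"translation": [0.8, 0, -7], "rot": [0, 0, 0]},
    {"translation": [1.6, 0, -17], "rot": [0, 0, 0]},
    {"translation": [1.8, 0, -28], "rot": [0, 0, 0]},
    {"translation": [1.4, 0, -38], "rot": [0, 0, 0]},
    {"translation": [0.5, 0, -48], "rot": [0, 0, 0]},
    {"translation": [0.5, 0, -48], "rot": [0, 0, 0]},
  ],
)

```text
time: 21.1
ee_pos: [0.4657, 0.0062, 0.0956]
tcp_rot: [0.011, 0.045, 0.999, -0.001]
wrist_force: [30.8, -15.6, -14.9]
gripper_width: 0.0261
grasp_force: 30.0
```

>>> drive_tool(
  targets=[
    {"translation": [-2, 0, 0], "rot": [0, -0.25, 0]},
    {"translation": [-4.4, 0, -3.4], "rot": [0, -0.5, 0]},
    {"translation": [-4.4, 0, -3.4], "rot": [0, -0.5, 0]},
  ],
)

```text
time: 21.4
ee_pos: [0.4692, 0.0059, 0.0986]
tcp_rot: [0.046, 0.045, 0.998, -0.003]
wrist_force: [32.9, -16.6, -16.4]
gripper_width: 0.0265
grasp_force: 30.0
```

```bash
python3 arc.py 15:4 18:8 21:12 24:16 28:20 32:24 36:28
```

```text
t 21.4 p [469.2   5.9  98.6] j [-0.49  0.24  0.41  2.16 -0.13  0.67  1.48] w 26.5 F [ 32.9 -16.6 -16.4]
model start [458.    7.8  94.5] knob [454.    8.2 151.4]
(18.0, 8.0) shift [-6.3  0.  -9.7] rot/8 [-0.  -0.5 -0. ] world [464.   7. 105.]
(21.0, 12.0) shift [-13.1   0.  -19.5] rot/8 [ 0. -1. -0.] world [470.   7. 115.]
(24.0, 16.0) shift [-20.4   0.  -29.2] rot/8 [-0.  -1.5 -0. ] world [476.   6. 125.]
(28.0, 20.0) shift [-29.6   0.  -41.6] rot/8 [ 0. -2. -0.] world [484.   5. 138.]
(32.0, 24.0) shift [-39.5   0.  -53.7] rot/8 [ 0.  -2.5 -0. ] world [494.   4. 151.]
(36.0, 28.0) shift [-50.3   0.  -65.4] rot/8 [ 0. -3. -0.] world [503.   3. 163.]
```

```bash
python3 - <<'E'
from h import *
import pickle
d=grab('side');w=cloud(d)*1000
cv2.imwrite('pics/c7.png',cv2.resize(d['color'][80:260,280:440,::-1],None,fx=3.3,fy=3.3,interpolation=cv2.INTER_CUBIC))
# lid plane fit from side cloud, box frame
a=np.radians(-5.6);X=w-[545.7,-.8,0];bx=X[...,0]*np.cos(a)+X[...,1]*np.sin(a);by=-X[...,0]*np.sin(a)+X[...,1]*np.cos(a);bz=w[...,2]
m=(abs(by-150)<15)&(bx>-115)&(bx<112)&(bz>60)&(bz<160)
for x0 in range(-110,110,20):
    k=m&(abs(bx-x0)<10)
    if k.any(): print(x0,k.sum(),np.percentile(bz[k],[10,50,90]).round())
E
```

```text
-110 31 [ 68.  69. 133.]
-90 43 [ 69. 131. 133.]
-70 44 [ 69. 125. 128.]
-50 42 [ 69. 119. 122.]
-30 40 [ 70. 113. 117.]
-10 41 [ 69. 108. 111.]
10 39 [ 70. 103. 105.]
30 40 [ 70.  97. 100.]
50 39 [69. 91. 94.]
70 35 [69. 86. 88.]
90 45 [68. 80. 83.]
```

View pics/c7.png

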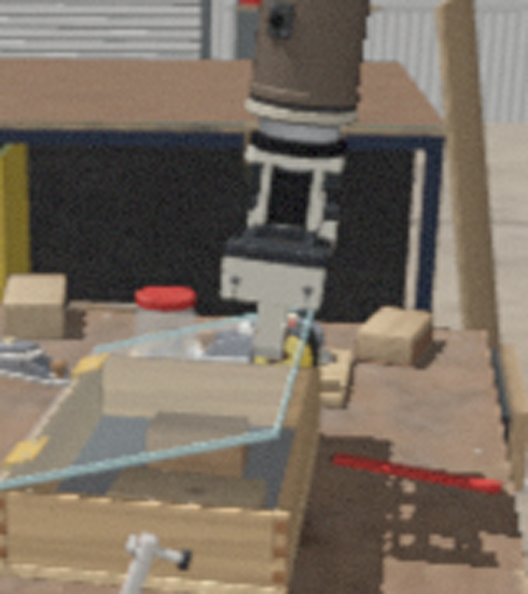

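In the crop the lid is about 16° open and the finger at (270,330) covers the knob. Fx is 33 N, so the tool is being dragged +x. I'll measure where the finger really is.

```bash
python3 - <<'E'
from h import *
d=grab('side');w=cloud(d)*1000;s=manip.get_state();q=s['tcp_rot'];C=R.from_quat([q[1],q[2],q[3],q[0]]);p=s['ee_pos']*1000
print(p.round(1),C.as_matrix()[:,2].round(3),s['wrist_force'].round(1),s['torque'].round(2))
X=C.inv().apply((w.reshape(-1,3)-p)).reshape(w.shape)   # tool frame
m=(abs(X[...,0])<60)&(X[...,1]>10)&(X[...,1]<50)&(X[...,2]<0)&(X[...,2]>-110)
for zz in range(-110,0,8):
    k=m&(abs(X[...,2]-zz)<4)
    if k.sum()>3: print(zz,k.sum(),'x',np.percentile(X[...,0][k],[3,50,97]).round(),'y',np.percentile(X[...,1][k],[3,50,97]).round())
E
```

```text
[469.1   5.9  98.6] [ 0.091 -0.009 -0.996] [ 32.  -16.3 -12.8] [-3.31 -6.24 -0.2 ]
-86 15 x [-11.  -1.   8.] y [29. 32. 37.]
-78 24 x [-12.  -1.   9.] y [24. 33. 34.]
-70 28 x [-13.  -2.   8.] y [28. 32. 34.]
-62 25 x [-12.  -2.   7.] y [27. 30. 34.]
-54 25 x [-11.  -0.   9.] y [21. 31. 34.]
-46 15 x [-11.  -3.   8.] y [21. 25. 29.]
-38 30 x [-8. 16. 22.] y [14. 22. 49.]
-30 40 x [-10.   2.  12.] y [13. 31. 49.]
-22 37 x [-30. -21. -12.] y [11. 30. 50.]
-14 35 x [-52. -41. -32.] y [11. 30. 49.]
-6 13 x [-59. -56. -51.] y [15. 30. 48.]
```

I had the lid's normal reversed: as the lid opens, its upper face and the knob turn towards +x, so the tool has to tilt the other way. I'll correct the arc model and continue from the last commanded pose.

```bash
sed -i 's/n=ex\*(-np.sin(a))/n=ex*np.sin(a)/; s/^OFF=38/OFF=39/' arc.py
sed -i "s/^p0,T0=tcp.*/f=[float(k) for k in sys.argv[1].split(',')] if ',' in sys.argv[1] else None\np0,T0=(np.array(f[:3]),pose(yaw,f[3])) if f else tcp(*v[0]);print('model start',p0.round(1))/; s/^v=\[.*/v=[tuple(float(k) for k in x.split(':')) if ',' not in x else None for x in sys.argv[1:]]/" arc.py
python3 arc.py 458,7.8,94.5,4 16:2 18:-2 21:-6 24:-10 27:-14 31:-18; python3 arc.py 31:-18 35:-22 39:-25 43:-28 47:-31 51:-34 55:-37 59:-40
```

```text
t 21.5 p [469.1   5.9  98.6] j [-0.49  0.24  0.41  2.16 -0.13  0.67  1.49] w 26.3 F [ 32.  -16.3 -12.8]
model start [458.    7.8  94.5]
(16.0, 2.0) shift [-13.5  -0.   -1.2] rot/8 [0.   0.25 0.  ] world [471.   6.  97.]
(18.0, -2.0) shift [-12.9  -0.   -7.8] rot/8 [0.   0.75 0.  ] world [470.   7. 103.]
(21.0, -6.0) shift [-14.4  -0.  -17.5] rot/8 [0.   1.25 0.  ] world [471.   7. 113.]
(24.0, -10.0) shift [-16.4  -0.  -27.1] rot/8 [0.   1.75 0.  ] world [472.   6. 123.]
(27.0, -14.0) shift [-19.   -0.  -36.8] rot/8 [ 0.    2.25 -0.  ] world [474.   6. 132.]
(31.0, -18.0) shift [-24.4  -0.  -48.9] rot/8 [0.   2.75 0.  ] world [479.   6. 145.]
t 21.5 p [469.1   5.9  98.6] j [-0.49  0.24  0.41  2.16 -0.13  0.67  1.49] w 26.3 F [ 32.  -16.3 -12.8]
model start [478.9   5.8 145. ]
(35.0, -22.0) shift [ -1.4   0.  -13.3] rot/8 [-0.   0.5  0. ] world [484.   5. 157.]
(39.0, -25.0) shift [ -4.8  -0.  -26.3] rot/8 [-0.    0.88 -0.  ] world [491.   5. 169.]
(43.0, -28.0) shift [ -9.   0. -39.] rot/8 [ 0.    1.25 -0.  ] world [499.   4. 179.]
(47.0, -31.0) shift [-14.1   0.  -51.3] rot/8 [-0.    1.62  0.  ] world [508.   3. 189.]
(51.0, -34.0) shift [-20.1   0.  -63.2] rot/8 [-0.  2. -0.] world [517.   2. 199.]
(55.0, -37.0) shift [-26.8   0.  -74.5] rot/8 [0.   2.38 0.  ] world [527.   1. 208.]
(59.0, -40.0) shift [-34.3   0.  -85.4] rot/8 [ 0.    2.75 -0.  ] world [538.  -0. 216.]
```

>>> drive_tool(
  targets=[
    {"translation": [-11, 0, 0], "rot": [0, 0.1, 0]},
    {"translation": [-13.5, 0, -1], "rot": [0, 0.25, 0]},
    {"translation": [-13, 0, -8], "rot": [0, 0.75, 0]},
    {"translation": [-14.4, 0, -17.5], "rot": [0, 1.25, 0]},
    {"translation": [-16.4, 0, -27], "rot": [0, 1.75, 0]},
    {"translation": [-19, 0, -37], "rot": [0, 2.25, 0]},
    {"translation": [-24.4, 0, -49], "rot": [0, 2.75, 0]},
    {"translation": [-24.4, 0, -49], "rot": [0, 2.75, 0]},
  ],
)

```text
time: 22.3
ee_pos: [0.4748, 0.0048, 0.1463]
tcp_rot: [-0.162, 0.044, 0.986, 0.005]
wrist_force: [-16.1, -6.1, 12.7]
gripper_width: 0.0263
grasp_force: 30.0
```

```bash
python3 go.py
```

```text
t 22.3 p [474.8   4.8 146.3] j [-0.36  0.48  0.41  1.73 -0.2   1.31  1.6 ] w 26.3 F [-16.1  -6.1  12.7]
```

>>> drive_tool(
  targets=[
    {"translation": [-1.4, 0, -13], "rot": [0, 0.5, 0]},
    {"translation": [-4.8, 0, -26], "rot": [0, 0.88, 0]},
    {"translation": [-9, 0, -39], "rot": [0, 1.25, 0]},
    {"translation": [-14, 0, -51], "rot": [0, 1.62, 0]},
    {"translation": [-20, 0, -63], "rot": [0, 2.0, 0]},
    {"translation": [-27, 0, -74.5], "rot": [0, 2.38, 0]},
    {"translation": [-34, 0, -85.5], "rot": [0, 2.75, 0]},
    {"translation": [-34, 0, -85.5], "rot": [0, 2.75, 0]},
  ],
)

```text
time: 23.1
ee_pos: [0.5358, -0.0014, 0.2175]
tcp_rot: [-0.345, 0.044, 0.937, 0.013]
wrist_force: [-6.7, -10.9, 13.1]
gripper_width: 0.0267
grasp_force: 30.0
```

```bash
python3 arc.py 59:-40 63:-42 67:-44 71:-46 75:-48 79:-50 82:-51;  python3 - <<'E'
from h import *
d=grab('side');w=cloud(d)*1000
a=np.radians(-5.6);X=w-[545.7,-.8,0];bx=X[...,0]*np.cos(a)+X[...,1]*np.sin(a);by=-X[...,0]*np.sin(a)+X[...,1]*np.cos(a);bz=w[...,2]
m=(abs(by-150)<15)&(bx>-115)&(bx<112)&(bz>95)&(bz<330)
p=np.polyfit(bx[m],bz[m],1);print(m.sum(),np.degrees(np.arctan(-p[0])))
E
```

```text
t 23.1 p [535.8  -1.4 217.5] j [-0.23  0.81  0.4   1.14 -0.25  1.95  1.64] w 26.7 F [ -6.7 -10.9  13.1]
model start [537.6  -0.  215.6]
(63.0, -42.0) shift [ -4.8  -0.  -12.5] rot/8 [0.   0.25 0.  ] world [549.  -1. 222.]
(67.0, -44.0) shift [-10.4  -0.  -24.6] rot/8 [ 0.   0.5 -0. ] world [561.  -2. 228.]
(71.0, -46.0) shift [-16.9  -0.  -36.2] rot/8 [ 0.    0.75 -0.  ] world [574.  -4. 232.]
(75.0, -48.0) shift [-24.2  -0.  -47.3] rot/8 [ 0.  1. -0.] world [586.  -5. 236.]
(79.0, -50.0) shift [-32.1   0.  -57.7] rot/8 [ 0.    1.25 -0.  ] world [599.  -6. 239.]
(82.0, -51.0) shift [-39.1  -0.  -65. ] rot/8 [ 0.    1.38 -0.  ] world [609.  -7. 240.]
51 59.671329492711564
```

```bash
python3 arc.py 59:-40 62:-38 65:-36 68:-34 71:-32 74:-30 77:-28 80:-26
```

```text
t 23.15 p [535.8  -1.3 217.5] j [-0.23  0.8   0.4   1.14 -0.25  1.95  1.64] w 26.6 F [ -4.7 -10.5  10.5]
model start [537.6  -0.  215.6]
(62.0, -38.0) shift [-7.1  0.  -9.4] rot/8 [ 0.   -0.25 -0.  ] world [549.  -1. 218.]
(65.0, -36.0) shift [-14.6   0.  -18.7] rot/8 [ 0.  -0.5 -0. ] world [561.  -2. 221.]
(68.0, -34.0) shift [-22.6  -0.  -27.7] rot/8 [ 0.   -0.75 -0.  ] world [573.  -3. 222.]
(71.0, -32.0) shift [-31.   -0.  -36.5] rot/8 [ 0. -1. -0.] world [585.  -5. 224.]
(74.0, -30.0) shift [-39.9  -0.  -44.9] rot/8 [ 0.   -1.25  0.  ] world [597.  -6. 224.]
(77.0, -28.0) shift [-49.2   0.  -53.1] rot/8 [ 0.  -1.5 -0. ] world [609.  -7. 225.]
(80.0, -26.0) shift [-58.9  -0.  -61. ] rot/8 [ 0.   -1.75  0.  ] world [621.  -8. 224.]
```

>>> drive_tool(
  targets=[
    {"translation": [-7, 0, -9.4], "rot": [0, -0.25, 0]},
    {"translation": [-14.6, 0, -18.7], "rot": [0, -0.5, 0]},
    {"translation": [-22.6, 0, -27.7], "rot": [0, -0.75, 0]},
    {"translation": [-31, 0, -36.5], "rot": [0, -1.0, 0]},
    {"translation": [-40, 0, -45], "rot": [0, -1.25, 0]},
    {"translation": [-49, 0, -53], "rot": [0, -1.5, 0]},
    {"translation": [-59, 0, -61], "rot": [0, -1.75, 0]},
    {"translation": [-59, 0, -61], "rot": [0, -1.75, 0]},
  ],
)

```text
time: 23.95
ee_pos: [0.6213, -0.0098, 0.2262]
tcp_rot: [-0.224, 0.045, 0.974, 0.007]
wrist_force: [-1.3, -11.5, 6.1]
gripper_width: 0.0266
grasp_force: 30.0
```

```bash
cat > lid.py <<'E'
from h import *
d=grab('side');w=cloud(d)*1000
a=np.radians(-5.6);X=w-[545.7,-.8,0];bx=X[...,0]*np.cos(a)+X[...,1]*np.sin(a);by=-X[...,0]*np.sin(a)+X[...,1]*np.cos(a);bz=w[...,2]
m=(abs(by-150)<15)&(bx>-115)&(bx<135)&(bz>95)&(bz<330)
p=np.polyfit(bz[m],bx[m],1);print('lid',m.sum(),90+np.degrees(np.arctan(p[0])))
E
python3 lid.py; python3 go.py
```

```text
lid 237 80.5572892640188
t 24.0 p [621.   -9.7 226.3] j [-0.23  0.77  0.42  1.06 -0.26  1.82  1.62] w 26.5 F [  0.1 -12.1   7.5]
```

>>> drive_tool(
  claw=60,
  targets=[
    {"translation": [0, 0, 0], "rot": [0, 0, 0]},
    {"translation": [0, 0, 0], "rot": [0, 0, 0]},
    {"translation": [0, 0, 0], "rot": [0, 0, 0]},
    {"translation": [0, 0, -20], "rot": [0, 0, 0]},
    {"translation": [0, 0, -50], "rot": [0, 0, 0]},
    {"translation": [0, 0, -85], "rot": [0, 0, 0]},
    {"translation": [0, 0, -100], "rot": [0, 0, 0]},
    {"translation": [0, 0, -100], "rot": [0, 0, 0]},
  ],
)

```text
time: 24.8
ee_pos: [0.6527, -0.008, 0.3021]
tcp_rot: [-0.211, 0.042, 0.977, 0.012]
wrist_force: [-0.2, -0.3, 0.7]
gripper_width: 0.0602
grasp_force: 0.0
```

```bash
python3 lid.py; python3 go.py 640,-15,320,85,0 600,-20,320,85,0 540,-40,320,85,0 510,-55,300,85,0; python3 - <<'E'
from h import *
d=grab('top');w=cloud(d)*1000
cv2.imwrite('pics/c8.png',cv2.resize(d['color'][165:290,250:400,::-1],None,fx=4,fy=4,interpolation=cv2.INTER_CUBIC))
a=np.radians(-5.6);X=w-[545.7,-.8,0];bx=X[...,0]*np.cos(a)+X[...,1]*np.sin(a);by=-X[...,0]*np.sin(a)+X[...,1]*np.cos(a);z=w[...,2]
m=(abs(bx)<97)&(abs(by)<157)&(z>20)&(z<60)
n,l,st,c=cv2.connectedComponentsWithStats(m.astype(np.uint8))
for i in range(1,n):
    if st[i,4]>40:
        p=w[l==i];h=np.percentile(p[:,2],90);q=p[p[:,2]>h-8];r=cv2.minAreaRect(q[:,:2].astype(np.float32));print(st[i],np.round(r[0],1),np.round(r[1],1),round(r[2],1),np.percentile(p[:,2],[5,50,95]).round(),d['color'][l==i].mean(0).round())
E
```

```text
lid 234 80.4045079721652
t 24.9 p [651.9  -7.7 300.7] j [-0.08  0.78  0.12  0.79 -0.13  2.    1.48] w 59.6 F [ 0.3  0.2 -0.7]
640,-15,320,85,0 shift [ 18.2  -8.2 -13. ] rot/8 [ 0.03 -3.07  0.01]
600,-20,320,85,0 shift [ 54.1 -16.7   3.4] rot/8 [ 0.03 -3.07  0.01]
540,-40,320,85,0 shift [106.9 -41.8  27.4] rot/8 [ 0.03 -3.07  0.01]
510,-55,300,85,0 shift [124.6 -59.5  57.4] rot/8 [ 0.03 -3.07  0.01]
[297 201   7  15  69] [571.3  74.9] [17.  42.7] 88.0 [35. 38. 42.] [96. 80. 58.]
```

View pics/c8.png

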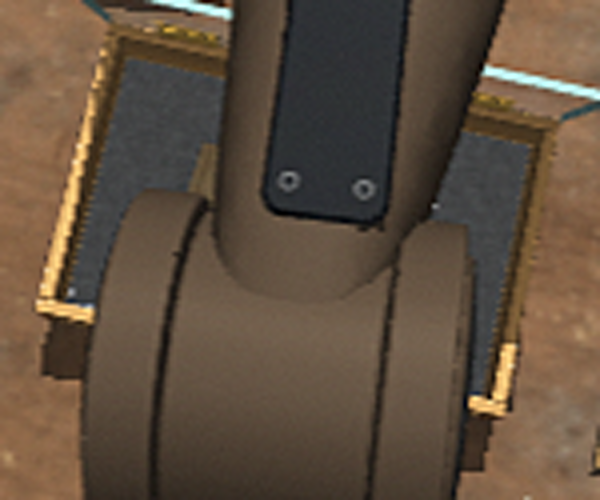

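The arm hides the contents of the box. I'll untilt and move it back over the lid to the left side to free the view.

>>> drive_tool(
  targets=[
    {"translation": [5, 0, -25], "rot": [0, -0.8, 0]},
    {"translation": [10, 0, -28], "rot": [0, -1.8, 0]},
    {"translation": [18, 0, -20], "rot": [0, -2.8, 0]},
    {"translation": [35, 10, -10], "rot": [0, -3.07, 0]},
    {"translation": [62, 35, -2], "rot": [0, -3.07, 0]},
    {"translation": [90, 62, 10], "rot": [0, -3.07, 0]},
    {"translation": [118, 90, 22], "rot": [0, -3.07, 0]},
    {"translation": [125, 120, 24], "rot": [0, -3.07, 0]},
  ],
)

```text
time: 25.7
ee_pos: [0.5353, 0.123, 0.3298]
tcp_rot: [-0.002, 0.044, 0.999, 0.001]
wrist_force: [-0.1, -0.9, 0.5]
gripper_width: 0.0601
grasp_force: 0.0
```

>>> drive_tool(
  targets=[
    {"translation": [0, 40, 0], "rot": [0, 0, 0]},
    {"translation": [0, 70, 0], "rot": [0, 0, 0]},
    {"translation": [0, 70, 0], "rot": [0, 0, 0]},
  ],
)

```text
time: 26.0
ee_pos: [0.5431, 0.1971, 0.3285]
tcp_rot: [-0.003, 0.041, 0.999, 0.002]
wrist_force: [0.4, -0.4, -0.1]
gripper_width: 0.06
grasp_force: 0.0
```

```bash
cat > blk.py <<'E'
from h import *
import sys
for n in('top','side'):
    d=grab(n);w=cloud(d)*1000
    if n=='top': cv2.imwrite('pics/'+sys.argv[1],cv2.resize(d['color'][165:290,250:400,::-1],None,fx=4,fy=4,interpolation=cv2.INTER_CUBIC))
    a=np.radians(-5.6);X=w-[545.7,-.8,0];bx=X[...,0]*np.cos(a)+X[...,1]*np.sin(a);by=-X[...,0]*np.sin(a)+X[...,1]*np.cos(a);z=w[...,2]
    m=(abs(bx)<96)&(abs(by)<156)&(z>24)&(z<60)
    k,l,st,c=cv2.connectedComponentsWithStats(m.astype(np.uint8))
    for i in range(1,k):
        if st[i,4]>40:
            p=w[l==i];h=np.percentile(p[:,2],80);q=p[abs(p[:,2]-h)<5];r=cv2.minAreaRect(q[:,:2].astype(np.float32));print(n,st[i],np.round(r[0],1),np.round(r[1],1),round(r[2],1),'h',h.round(1),d['color'][l==i].mean(0).round())
E
python3 lid.py; python3 go.py; python3 blk.py c9.png
```

```text
lid 236 80.45984182426658
t 26.1 p [543.7 194.  328.7] j [-0.44  0.28  0.01  1.46 -0.01  1.41  1.06] w 60.0 F [-0.1 -0.1 -0.1]
top [289 201  30  44 818] [530.8  59.7] [ 59.8 119.9] 80.3 h 40.1 [98. 82. 58.]
top [330 211  22  33 503] [528.4 -51.2] [49.7 85.1] 84.3 h 52.1 [85. 62. 39.]
side [324 205  31  15 422] [528.2 -50.1] [55. 85.] 87.2 h 49.3 [116.  95.  74.]
side [312 221  48  13 413] [530.6  58.7] [ 64.1 119.8] 80.8 h 38.1 [114. 101.  84.]
```

View pics/c9.png

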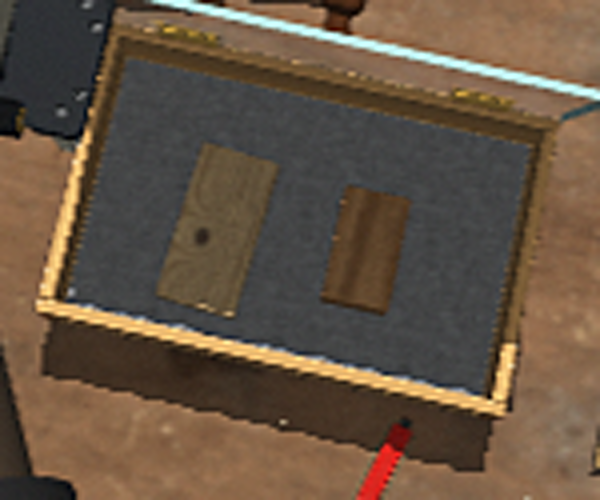

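The block (brown, crop (365,250)) is at about (528,-51), long side along x. The offcut with its plug at (202,236) stays where it is. Next I'll measure the jig corner and clamp extents from the first pictures.

```bash
python3 - <<'E'
from h import *
import pickle
D=pickle.load(open('d0.pkl','rb'))
W=[cloud(D[n])*1000 for n in('top','side')]
d=6.9
# yaw from fence inner/outer edges: side-cloud fence-top points, long fence
for n,w in zip(('top','side'),W):
    for dd in (6.9,):
        a=np.radians(dd);jx=np.array([-np.sin(a),np.cos(a)]);jy=-np.array([np.cos(a),np.sin(a)])
        X=w[...,:2]-[503,366];x=X@jx;y=X@jy;z=w[...,2]
        f=(abs(z-43)<3.5)&(abs(x)<85)&(abs(y)<130)
        for y0 in range(-110,125,20):
            k=f&(abs(y-y0)<10)&(x>40)
            if k.sum()>5: print(n,'long y',y0,k.sum(),np.percentile(x[k],[4,96]).round(1))
        for x0 in range(-70,50,20):
            k=f&(abs(x-x0)<10)&(y>80)
            if k.sum()>5: print(n,'short x',x0,k.sum(),np.percentile(y[k],[4,96]).round(1))
        c=(z>55)&(z<160)&(abs(x)<80)&(y>-130)&(y<120)
        for h in range(60,160,15):
            k=c&(abs(z-h)<8)
            if k.sum(): print(n,'clamp z',h,k.sum(),'x',x[k].min().round(),x[k].max().round(),'y',y[k].min().round(),y[k].max().round())
E
python3 go.py 528.4,-50.7,250,84.4,0,1 528.4,-50.7,-21,84.4,0
```

```text
top long y -110 35 [51.7 68.9]
top long y -90 44 [52.5 70.4]
top long y -70 42 [51.9 71.4]
top long y -50 38 [52.6 70.3]
top long y -30 42 [52.9 70.5]
top long y -10 40 [52.7 71. ]
top long y 10 45 [53.9 71.4]
top long y 30 47 [52.8 71.8]
top long y 50 44 [52.1 71. ]
top long y 70 45 [53.7 72.3]
top long y 90 52 [43.7 72.3]
top long y 110 55 [40.8 71.7]
top short x -70 35 [ 96.8 114.1]
top short x -50 42 [ 96.9 114.1]
top short x -30 37 [ 96.9 114.1]
top short x -10 40 [ 96.9 114.1]
top short x 10 47 [ 96.8 114.2]
top short x 30 37 [ 96.9 114.1]
top clamp z 60 85 x -23.0 -4.0 y -128.0 -49.0
top clamp z 75 33 x -22.0 -7.0 y -129.0 -45.0
top clamp z 90 6 x -17.0 -16.0 y -48.0 -41.0
top clamp z 105 8 x -18.0 -12.0 y -44.0 -35.0
top clamp z 120 25 x -18.0 -8.0 y -38.0 -6.0
top clamp z 135 32 x -18.0 -8.0 y -41.0 -9.0
side long y -110 81 [52.8 71.6]
side long y -90 79 [53.4 71.6]
side long y -70 82 [53.  71.6]
side long y -50 80 [53.  72.2]
side long y -30 79 [54.2 72.1]
side long y -10 80 [54.8 72.9]
side long y 10 76 [54.5 72.6]
side long y 30 80 [55.2 72.9]
side long y 50 85 [53.3 72.8]
side long y 70 86 [53.4 73. ]
side long y 90 95 [43.2 73.4]
side long y 110 115 [41.7 73.1]
side short x -70 36 [ 97.  114.6]
side short x -50 47 [ 96.5 115. ]
side short x -30 49 [ 96.8 114.7]
side short x -10 56 [ 96.2 114.8]
side short x 10 58 [ 96.7 114.1]
side short x 30 59 [ 95.7 114.1]
side clamp z 60 175 x -19.0 -1.0 y -129.0 -46.0
side clamp z 75 58 x -15.0 -6.0 y -129.0 -42.0
side clamp z 90 46 x -16.0 -6.0 y -50.0 -36.0
side clamp z 105 45 x -15.0 -6.0 y -46.0 -33.0
side clamp z 120 95 x -17.0 -5.0 y -42.0 -6.0
side clamp z 135 43 x -16.0 -6.0 y -42.0 -25.0
t 26.1 p [544.7 190.8 329.4] j [-0.44  0.28  0.01  1.46 -0.    1.41  1.06] w 60.2 F [ 0.3  0.4 -0.1]
528.4,-50.7,250,84.4,0,1 shift [  -5.5 -242.    79.4] rot/8 [ 0.   -0.02  0.06]
528.4,-50.7,-21,84.4,0 shift [  0.   0. 271.] rot/8 [0. 0. 0.]
```

>>> drive_tool(
  claw=76,
  targets=[
    {"translation": [-1, -30, 5], "rot": [0, 0, 0]},
    {"translation": [-2, -65, 15], "rot": [0, 0, 0]},
    {"translation": [-3, -100, 30], "rot": [0, 0, 0]},
    {"translation": [-4, -140, 50], "rot": [0, 0, 0]},
    {"translation": [-5, -180, 80], "rot": [0, 0, 0.06]},
    {"translation": [-5, -215, 115], "rot": [0, 0, 0.06]},
    {"translation": [-5, -242, 150], "rot": [0, 0, 0.06]},
    {"translation": [-5, -242, 185], "rot": [0, 0, 0.06]},
  ],
)

```text
time: 26.95
ee_pos: [0.5271, -0.0563, 0.1441]
tcp_rot: [-0.001, 0.053, 0.999, -0.0]
wrist_force: [1.0, 0.3, 0.5]
gripper_width: 0.0758
grasp_force: 0.0
```

>>> drive_tool(
  targets=[
    {"translation": [0, 0, 30], "rot": [0, 0, 0]},
    {"translation": [0, 0, 65], "rot": [0, 0, 0]},
    {"translation": [0, 0, 90], "rot": [0, 0, 0]},
    {"translation": [0, 0, 95], "rot": [0, 0, 0]},
    {"translation": [0, 0, 95], "rot": [0, 0, 0]},
    {"translation": [0, 0, 95], "rot": [0, 0, 0]},
  ],
)

```text
time: 27.55
ee_pos: [0.5293, -0.0497, 0.0514]
tcp_rot: [0.0, 0.049, 0.999, 0.001]
wrist_force: [-0.3, 0.4, -0.5]
gripper_width: 0.076
grasp_force: 0.0
```

```bash
python3 go.py 528.4,-50.7,-21,84.4,0
```

```text
t 27.6 p [529.3 -49.7  51.4] j [-0.08  0.44  0.09  1.96 -0.06  0.74  1.53] w 76.0 F [-0.3  0.4 -0.5]
528.4,-50.7,-21,84.4,0 shift [ 0.8 -1.2 72.4] rot/8 [ 0.01  0.   -0.  ]
```

>>> drive_tool(
  targets=[
    {"translation": [0.8, -1, 15], "rot": [0, 0, 0]},
    {"translation": [0.8, -1, 35], "rot": [0, 0, 0]},
    {"translation": [0.8, -1, 55], "rot": [0, 0, 0]},
    {"translation": [0.8, -1, 68], "rot": [0, 0, 0]},
    {"translation": [0.8, -1, 72], "rot": [0, 0, 0]},
    {"translation": [0.8, -1, 72], "rot": [0, 0, 0]},
  ],
)

```text
time: 28.15
ee_pos: [0.5279, -0.0499, -0.0215]
tcp_rot: [-0.0, 0.048, 0.999, 0.001]
wrist_force: [-0.8, -0.7, -0.2]
gripper_width: 0.076
grasp_force: 0.0
```

>>> drive_tool(
  claw=30,
  targets=[
    {"translation": [0, 0, 0], "rot": [0, 0, 0]},
    {"translation": [0, 0, 0], "rot": [0, 0, 0]},
    {"translation": [0, 0, 0], "rot": [0, 0, 0]},
    {"translation": [0, 0, 0], "rot": [0, 0, 0]},
    {"translation": [0, 0, 0], "rot": [0, 0, 0]},
  ],
)

```text
time: 28.65
ee_pos: [0.5279, -0.05, -0.0214]
tcp_rot: [-0.0, 0.048, 0.999, 0.001]
wrist_force: [-0.3, -0.8, 6.4]
gripper_width: 0.05
grasp_force: 30.0
```

```bash
cat > jig.py <<'E'
import numpy as np,sys
a=np.radians(6.9)
for s in sys.argv[1:]:
    x,y=map(float,s.split(','));print(s,(np.array([503,366])+x*np.array([-np.sin(a),np.cos(a)])-y*np.array([np.cos(a),np.sin(a)])).round(1))
E
python3 jig.py 3,49 -49,52 -10,52; python3 go.py 528.4,-50.7,110,84.4,0,1 454,367,110,97,0
```

```text
3,49 [454.  363.1]
-49,52 [457.3 311.1]
-10,52 [452.6 349.8]
t 28.6 p [527.9 -50.  -21.4] j [-0.06  0.56  0.08  2.01 -0.08  0.58  1.54] w 50.0 F [-0.3 -0.8  6.4]
528.4,-50.7,110,84.4,0,1 shift [  -0.5   -0.4 -131.4] rot/8 [ 0.01 -0.    0.01]
454,367,110,97,0 shift [114.8 408.4   0. ] rot/8 [ 0.    0.   -1.57]
```

>>> drive_tool(
  targets=[
    {"translation": [0, 0, -10], "rot": [0, 0, 0]},
    {"translation": [0, 0, -35], "rot": [0, 0, 0]},
    {"translation": [0, 0, -65], "rot": [0, 0, 0]},
    {"translation": [0, 0, -95], "rot": [0, 0, 0]},
    {"translation": [8, 10, -110], "rot": [0, 0, -0.1]},
    {"translation": [25, 35, -110], "rot": [0, 0, -0.3]},
    {"translation": [45, 65, -110], "rot": [0, 0, -0.5]},
    {"translation": [65, 98, -110], "rot": [0, 0, -0.7]},
  ],
)

```text
time: 29.45
ee_pos: [0.4717, 0.0543, 0.0891]
tcp_rot: [-0.0, -0.0, 1.0, 0.001]
wrist_force: [0.8, 1.1, -0.9]
gripper_width: 0.0498
grasp_force: 30.0
```

>>> drive_tool(
  targets=[
    {"translation": [15, 35, 0], "rot": [0, 0, -0.15]},
    {"translation": [25, 70, 0], "rot": [0, 0, -0.3]},
    {"translation": [35, 108, 0], "rot": [0, 0, -0.45]},
    {"translation": [42, 146, 0], "rot": [0, 0, -0.6]},
    {"translation": [46, 184, 0], "rot": [0, 0, -0.75]},
    {"translation": [48, 222, 0], "rot": [0, 0, -0.87]},
    {"translation": [48, 258, 0], "rot": [0, 0, -0.87]},
    {"translation": [48, 280, 0], "rot": [0, 0, -0.87]},
  ],
)

```text
time: 30.25
ee_pos: [0.4233, 0.3371, 0.0896]
tcp_rot: [-0.0, -0.063, 0.998, 0.002]
wrist_force: [-0.3, -0.2, -1.5]
gripper_width: 0.0504
grasp_force: 30.0
```

>>> drive_tool(
  targets=[
    {"translation": [0, 0, 0], "rot": [0, 0, 0]},
    {"translation": [0, 0, 0], "rot": [0, 0, 0]},
  ],
)

```text
time: 30.45
ee_pos: [0.4238, 0.3337, 0.0891]
tcp_rot: [-0.001, -0.062, 0.998, 0.001]
wrist_force: [-0.2, -1.0, -1.5]
gripper_width: 0.0498
grasp_force: 30.0
```

```bash
python3 go.py 454,363.1,20,97,0,1 454,363.1,-13,97,0
```

```text
t 30.4 p [423.8 333.7  89.1] j [-0.72  0.41 -0.06  1.9   0.03  0.84  0.9 ] w 49.8 F [-0.2 -1.  -1.5]
454,363.1,20,97,0,1 shift [-33.7  25.4  69.1] rot/8 [ 0.01 -0.01  0.01]
454,363.1,-13,97,0 shift [ 0.  0. 33.] rot/8 [0. 0. 0.]
```

>>> drive_tool(
  targets=[
    {"translation": [-10, 8, 0], "rot": [0, 0, 0]},
    {"translation": [-24, 18, 5], "rot": [0, 0, 0]},
    {"translation": [-33, 25, 15], "rot": [0, 0, 0]},
    {"translation": [-33.5, 25.5, 40], "rot": [0, 0, 0]},
    {"translation": [-33.5, 25.5, 65], "rot": [0, 0, 0]},
    {"translation": [-33.5, 25.5, 80], "rot": [0, 0, 0]},
    {"translation": [-33.5, 25.5, 85], "rot": [0, 0, 0]},
    {"translation": [-33.5, 25.5, 85], "rot": [0, 0, 0]},
  ],
)

```text
time: 31.25
ee_pos: [0.4539, 0.3622, 0.0033]
tcp_rot: [-0.001, -0.061, 0.998, 0.0]
wrist_force: [-0.5, 0.2, 0.1]
gripper_width: 0.0499
grasp_force: 30.0
```

```bash
python3 go.py 454,363.1,-13,97,0; python3 - <<'E'
from h import *
for n in('top','side'):
    d=grab(n);w=cloud(d)*1000;a=np.radians(6.9);X=w[...,:2]-[503,366];x=X@[-np.sin(a),np.cos(a)];y=-X@[np.cos(a),np.sin(a)];z=w[...,2]
    m=(z>48)&(z<82)&(abs(x)<50)&(y>-3)&(y<93)
    c=d['color'].astype(int);m&=(c[...,0]-c[...,2]>25)
    if m.sum()>20: print(n,m.sum(),'x',np.percentile(x[m],[3,97]).round(),'y',np.percentile(y[m],[3,97]).round(),'z',np.percentile(z[m],[3,97]).round())
E
```

```text
t 31.2 p [453.9 362.2   3.3] j [-0.73  0.58 -0.05  1.86  0.04  0.7   0.89] w 49.9 F [-0.5  0.2  0.1]
454,363.1,-13,97,0 shift [-0.2  0.9 16.3] rot/8 [ 0.   -0.02 -0.  ]
top 120 x [-22.  26.] y [74. 91.] z [58. 79.]
side 425 x [-13.  29.] y [ 6. 89.] z [49. 75.]
```

>>> drive_tool(
  targets=[
    {"translation": [0, 0, 8], "rot": [0, 0, 0]},
    {"translation": [0, 0, 15], "rot": [0, 0, 0]},
    {"translation": [0, 0, 16.5], "rot": [0, 0, 0]},
    {"translation": [3, 0, 16.5], "rot": [0, 0, 0]},
    {"translation": [6, 0, 16.5], "rot": [0, 0, 0]},
    {"translation": [7, 0, 16.5], "rot": [0, 0, 0]},
    {"translation": [7, 0, 16.5], "rot": [0, 0, 0]},
  ],
)

```text
time: 32.05
ee_pos: [0.4497, 0.3627, -0.0119]
tcp_rot: [0.002, -0.061, 0.998, 0.002]
wrist_force: [7.0, 0.6, -6.3]
gripper_width: 0.0497
grasp_force: 30.0
```

```bash
python3 go.py
```

```text
t 32.0 p [449.7 362.7 -11.9] j [-0.74  0.59 -0.05  1.89  0.04  0.66  0.88] w 49.7 F [ 7.   0.6 -6.3]
```

>>> drive_tool(
  claw=55,
  targets=[
    {"translation": [-1, 0, 0], "rot": [0, 0, 0]},
    {"translation": [-1, 0, 0], "rot": [0, 0, 0]},
    {"translation": [-1, 0, 0], "rot": [0, 0, 0]},
    {"translation": [-1, 0, -15], "rot": [0, 0, 0]},
    {"translation": [-1, 0, -40], "rot": [0, 0, 0]},
    {"translation": [-1, 0, -65], "rot": [0, 0, 0]},
    {"translation": [-1, 0, -70], "rot": [0, 0, 0]},
    {"translation": [-1, 0, -70], "rot": [0, 0, 0]},
  ],
)

```text
time: 32.85
ee_pos: [0.4486, 0.3631, 0.0584]
tcp_rot: [0.0, -0.061, 0.998, 0.002]
wrist_force: [-0.5, 0.7, -0.7]
gripper_width: 0.0551
grasp_force: 0.0
```

>>> drive_tool(
  claw=0,
  targets=[
    {"translation": [0, -20, 0], "rot": [0, 0, 0]},
    {"translation": [0, -45, 0], "rot": [0, 0, 0]},
    {"translation": [0, -60, 0], "rot": [0, 0, 0]},
    {"translation": [0, -60, 0], "rot": [0, 0, 0]},
    {"translation": [0, -60, 0], "rot": [0, 0, 0]},
  ],
)

```text
time: 33.35
ee_pos: [0.4556, 0.3029, 0.0571]
tcp_rot: [-0.001, -0.061, 0.998, 0.001]
wrist_force: [-0.1, 0.2, 0.4]
gripper_width: 0.0191
grasp_force: 0.0
```

```bash
cat > jb.py <<'E'
from h import *
for n in('top','side'):
    d=grab(n);w=cloud(d)*1000;a=np.radians(6.9);X=w[...,:2]-[503,366];x=X@[-np.sin(a),np.cos(a)];y=-X@[np.cos(a),np.sin(a)];z=w[...,2]
    m=(abs(z-58)<5)&(x>-40)&(x<70)&(y>-3)&(y<110)
    c=d['color'].astype(int);m&=(c[...,0]-c[...,2]>20)
    if m.sum()>20:
        r=cv2.minAreaRect(np.stack([x[m],y[m]],1).astype(np.float32));print(n,m.sum(),np.round(r[0],1),np.round(r[1],1),round(r[2],1),z[m].mean().round(1))
E
python3 jb.py;python3 jig.py -45,52 -16,52;python3 go.py 456.8,315,-7,97,0
```

```text
top 52 [-10.8  83.8] [22.1 23. ] 2.0 58.0
side 655 [ 4.4 53.2] [85.8 52. ] 87.7 57.1
-45,52 [456.8 315.1]
-16,52 [453.3 343.9]
t 33.5 p [455.4 304.1  57.3] j [-0.64  0.46 -0.05  1.91  0.03  0.77  0.98] w 11.4 F [-0.2  0.1  0.3]
456.8,315,-7,97,0 shift [-2.8 10.5 64.3] rot/8 [ 0.02 -0.01  0.01]
```

>>> drive_tool(
  targets=[
    {"translation": [-2, 0, 20], "rot": [0, 0, 0]},
    {"translation": [-2, 0, 45], "rot": [0, 0, 0]},
    {"translation": [-2, 0, 62], "rot": [0, 0, 0]},
    {"translation": [-2, 0, 64], "rot": [0, 0, 0]},
    {"translation": [-2, 5, 64], "rot": [0, 0, 0]},
    {"translation": [-2, 12, 64], "rot": [0, 0, 0]},
    {"translation": [-2, 18, 64], "rot": [0, 0, 0]},
    {"translation": [-2, 23, 64], "rot": [0, 0, 0]},
  ],
)

```text
time: 34.25
ee_pos: [0.4554, 0.327, -0.0056]
tcp_rot: [0.0, -0.061, 0.998, 0.001]
wrist_force: [1.2, -5.4, 4.6]
gripper_width: 0.0002
grasp_force: 2.5
```

>>> drive_tool(
  targets=[
    {"translation": [0, 4, 0], "rot": [0, 0, 0]},
    {"translation": [0, 8, 0], "rot": [0, 0, 0]},
    {"translation": [0, 12, 0], "rot": [0, 0, 0]},
    {"translation": [0, 15, 0], "rot": [0, 0, 0]},
    {"translation": [0, 18, 0], "rot": [0, 0, 0]},
    {"translation": [0, 18, 0], "rot": [0, 0, 0]},
  ],
)

```text
time: 34.85
ee_pos: [0.4528, 0.3445, -0.0064]
tcp_rot: [-0.0, -0.061, 0.998, 0.001]
wrist_force: [1.8, -1.7, 1.6]
gripper_width: 0.0005
grasp_force: 1.0
```

```bash
python3 go.py;python3 jb.py
```

```text
t 34.9 p [452.8 344.5  -6.4] j [-0.71  0.58 -0.05  1.9   0.04  0.66  0.92] w 0.5 F [ 1.8 -1.7  1.6]
top 63 [22.1 88.6] [15.4 39.3] 81.4 57.4
side 696 [28.9 53.5] [85.8 50.8] 89.6 57.1
```

>>> drive_tool(
  targets=[
    {"translation": [0, 2, 0], "rot": [0, 0, 0]},
    {"translation": [0, 3, 0], "rot": [0, 0, 0]},
    {"translation": [0, 3, 0], "rot": [0, 0, 0]},
  ],
)

```text
time: 35.25
ee_pos: [0.4521, 0.3448, -0.0067]
tcp_rot: [-0.001, -0.061, 0.998, -0.0]
wrist_force: [1.6, -8.7, 6.6]
gripper_width: 0.0007
grasp_force: 4.7
```

>>> drive_tool(
  targets=[
    {"translation": [0, -5, 0], "rot": [0, 0, 0]},
    {"translation": [0, -15, 0], "rot": [0, 0, 0]},
    {"translation": [0, -20, -10], "rot": [0, 0, 0]},
    {"translation": [0, -20, -40], "rot": [0, 0, 0]},
    {"translation": [0, -30, -80], "rot": [0, 0, 0]},
    {"translation": [0, -60, -115], "rot": [0, 0, 0]},
    {"translation": [0, -100, -150], "rot": [0, 0, 0]},
    {"translation": [0, -130, -180], "rot": [0, 0, 0]},
  ],
)

```text
time: 36.05
ee_pos: [0.4682, 0.2159, 0.1754]
tcp_rot: [-0.0, -0.061, 0.998, 0.001]
wrist_force: [0.9, 0.2, -0.2]
gripper_width: 0.0005
grasp_force: 0.0
```

```bash
python3 jb.py; python3 lid.py; python3 arc.py 80.4:-26 60:-36 40:-22; python3 go.py 540,100,300,84.4,0,1 670,0,310,84.4,-20,1 665,-13,314,84.4,-26,1
```

```text
side 720 [28.6 53.2] [85.7 52.5] 87.7 57.1
lid 292 59.08942893098187
t 36.2 p [470.1 216.  176.1] j [-0.51  0.27 -0.03  1.85  0.01  1.01  1.15] w 0.6 F [-0.9 -0.  -0. ]
model start [622.8  -8.4 224.5]
(60.0, -36.0) shift [66.8  0.  43.7] rot/8 [ 0.    1.25 -0.  ] world [544.  -1. 215.]
(40.0, -22.0) shift [ 89.8   0.  104.8] rot/8 [ 0.  -0.5  0. ] world [497.   4. 170.]
t 36.2 p [470.1 216.  176.1] j [-0.51  0.27 -0.03  1.85  0.01  1.01  1.15] w 0.6 F [-0.9 -0.  -0. ]
540,100,300,84.4,0,1 shift [ -56.3 -122.9 -124.2] rot/8 [0.03 0.03 1.55]
670,0,310,84.4,-20,1 shift [-139.1  -86.8  -10. ] rot/8 [0.  2.5 0. ]
665,-13,314,84.4,-26,1 shift [  4.9 -13.4  -2.5] rot/8 [0.   0.75 0.  ]
```

```bash
cat > push.py <<'E'
import sys
from h import *
from go import pose
yaw=84.4;ex=np.array([np.sin(np.radians(yaw)),-np.cos(np.radians(yaw)),0]);ey=np.array([np.cos(np.radians(yaw)),np.sin(np.radians(yaw)),0])
H=np.array([545.7,-.8,73])+110*ex+50*ey
def P(a,r=185,g=0):
    a=np.radians(a);return H+ex*(-r*np.cos(a)+(3+g)*np.sin(a)+9.5)+np.array([0,0,r*np.sin(a)+(3+g)*np.cos(a)-39])
f=[float(k) for k in sys.argv[1].split(',')];p0=np.array(f);T=pose(yaw,0)
for s in sys.argv[2:]:
    v=[float(k) for k in s.split(':')];p=P(*v);print(s,T.inv().apply(p-p0).round(1),p.round(0))
E
python3 push.py 0,0,0 80.4:185:25; python3 go.py 540,130,310,84.4,0,1 690,60,310,84.4,0,1
```

```text
80.4:185:25 [-659.4  102.5 -221.1] [666.  38. 221.]
t 36.2 p [470.1 216.  176.1] j [-0.51  0.27 -0.03  1.85  0.01  1.01  1.15] w 0.6 F [-0.9 -0.  -0. ]
540,130,310,84.4,0,1 shift [ -59.8  -93.1 -134. ] rot/8 [0.03 0.03 1.55]
690,60,310,84.4,0,1 shift [-156.1  -55.     0. ] rot/8 [0. 0. 0.]
```

>>> drive_tool(
  targets=[
    {"translation": [0, 0, -40], "rot": [0, 0, 0.2]},
    {"translation": [-5, -5, -85], "rot": [0, 0, 0.5]},
    {"translation": [-15, -20, -120], "rot": [0, 0, 0.8]},
    {"translation": [-30, -45, -134], "rot": [0, 0, 1.1]},
    {"translation": [-45, -70, -134], "rot": [0, 0, 1.35]},
    {"translation": [-60, -93, -134], "rot": [0, 0, 1.55]},
    {"translation": [-60, -93, -134], "rot": [0, 0, 1.55]},
    {"translation": [-60, -93, -134], "rot": [0, 0, 1.55]},
  ],
)

```text
time: 37.0
ee_pos: [0.5388, 0.1333, 0.3059]
tcp_rot: [-0.002, 0.047, 0.999, 0.001]
wrist_force: [-0.1, -0.0, -0.4]
gripper_width: 0.0005
grasp_force: 0.0
```

>>> drive_tool(
  targets=[
    {"translation": [-30, -15, 0], "rot": [0, 0, 0]},
    {"translation": [-65, -32, 0], "rot": [0, 0, 0]},
    {"translation": [-100, -50, 0], "rot": [0, 0, 0]},
    {"translation": [-130, -65, 0], "rot": [0, 0, 0]},
    {"translation": [-155, -78, 0], "rot": [0, 0, 0]},
    {"translation": [-158, -79, 0], "rot": [0, 0, 0]},
    {"translation": [-158, -79, 0], "rot": [0, 0, 0]},
  ],
)

```text
time: 37.7
ee_pos: [0.6889, 0.0406, 0.3055]
tcp_rot: [-0.002, 0.046, 0.999, 0.001]
wrist_force: [-0.5, 0.3, -0.7]
gripper_width: 0.0004
grasp_force: 0.0
```

```bash
python3 go.py 690,36,222,84.4,0;python3 lid.py; python3 push.py 690,36,222 80.4:185:20 80:185:3 77:185 74:185 71:185 68:185 65:185 62:185; python3 push.py 690,36,310 80.4:185:20
```

```text
t 37.7 p [688.9  40.6 305.5] j [-0.22  0.49  0.15  1.2  -0.07  1.46  1.4 ] w 0.4 F [-0.5  0.3 -0.7]
690,36,222,84.4,0 shift [-1.8 -4.7 83.5] rot/8 [ 0.02 -0.02  0.04]
lid 236 80.43301589180449
80.4:185:20 [28.7 -0.7  1.8] [661.  38. 220.]
80:185:3 [46.7 -0.7  4.8] [643.  40. 217.]
77:185 [59.2 -0.7  7.1] [631.  41. 215.]
74:185 [68.6 -0.7  9.3] [622.  42. 213.]
71:185 [77.9 -0.7 12.1] [612.  43. 210.]
68:185 [87.  -0.7 15.3] [603.  44. 207.]
65:185 [96.  -0.7 19.1] [594.  45. 203.]
62:185 [104.7  -0.7  23.2] [586.  46. 199.]
80.4:185:20 [28.7 -0.7 89.8] [661.  38. 220.]
```

>>> drive_tool(
  targets=[
    {"translation": [-2, -4, 25], "rot": [0, 0, 0]},
    {"translation": [-2, -4, 60], "rot": [0, 0, 0]},
    {"translation": [-2, -4, 84], "rot": [0, 0, 0]},
    {"translation": [-2, -4, 84], "rot": [0, 0, 0]},
    {"translation": [-2, -4, 84], "rot": [0, 0, 0]},
  ],
)

```text
time: 38.25
ee_pos: [0.6903, 0.0365, 0.2237]
tcp_rot: [-0.001, 0.046, 0.999, 0.001]
wrist_force: [0.0, -0.2, 0.8]
gripper_width: 0.0006
grasp_force: 0.0
```

>>> drive_tool(
  targets=[
    {"translation": [15, 0, 1], "rot": [0, 0, 0]},
    {"translation": [30, 0, 2], "rot": [0, 0, 0]},
    {"translation": [47, 0, 5], "rot": [0, 0, 0]},
    {"translation": [60, 0, 7], "rot": [0, 0, 0]},
    {"translation": [71, 0, 10], "rot": [0, 0, 0]},
    {"translation": [82, 0, 13], "rot": [0, 0, 0]},
    {"translation": [93, 0, 18], "rot": [0, 0, 0]},
    {"translation": [105, 0, 23], "rot": [0, 0, 0]},
  ],
)

```text
time: 39.05
ee_pos: [0.5877, 0.0457, 0.2028]
tcp_rot: [0.002, 0.047, 0.999, 0.002]
wrist_force: [1.3, -0.5, 0.5]
gripper_width: -0.0002
grasp_force: 0.8
```

```bash
python3 go.py;python3 lid.py; python3 push.py 585.5,46,199 57:185 52:185 47:185 42:185 37:185 32:185 27:185 22:185; python3 push.py 585.5,46,199  18:185 14:185 10:185 6:185 3:185 1:185 0:185:-4
```

```text
t 39.0 p [587.7  45.7 202.8] j [-0.25  0.36  0.12  1.65 -0.05  1.12  1.36] w -0.2 F [ 1.3 -0.5  0.5]
lid 335 81.46599314701517
57:185 [13.8 -0.5  8.2] [572.  47. 191.]
52:185 [27.1 -0.5 17.4] [559.  48. 182.]
47:185 [39.5 -0.5 27.7] [546.  49. 171.]
42:185 [51.  -0.5 39. ] [535.  51. 160.]
37:185 [61.5 -0.5 51.3] [524.  52. 148.]
32:185 [70.8 -0.5 64.4] [515.  52. 135.]
27:185 [79.  -0.5 78.3] [507.  53. 121.]
22:185 [85.9 -0.5 92.9] [500.  54. 106.]
18:185 [ 90.6  -0.5 105. ] [495.  54.  94.]
14:185 [ 94.3  -0.5 117.3] [492.  55.  82.]
10:185 [ 97.2  -0.5 129.9] [489.  55.  69.]
6:185 [ 99.2  -0.5 142.7] [487.  55.  56.]
3:185 [100.1  -0.5 152.3] [486.  55.  47.]
1:185 [100.5  -0.5 158.8] [485.  55.  40.]
0:185:-4 [100.5  -0.5 166. ] [485.  55.  33.]
```

>>> drive_tool(
  targets=[
    {"translation": [14, 0, 8], "rot": [0, 0, 0]},
    {"translation": [27, 0, 17], "rot": [0, 0, 0]},
    {"translation": [39, 0, 28], "rot": [0, 0, 0]},
    {"translation": [51, 0, 39], "rot": [0, 0, 0]},
    {"translation": [61, 0, 51], "rot": [0, 0, 0]},
    {"translation": [71, 0, 64], "rot": [0, 0, 0]},
    {"translation": [79, 0, 78], "rot": [0, 0, 0]},
    {"translation": [86, 0, 93], "rot": [0, 0, 0]},
  ],
)

```text
time: 39.9
ee_pos: [0.502, 0.0539, 0.1086]
tcp_rot: [0.001, 0.047, 0.999, 0.002]
wrist_force: [-0.2, 0.0, 1.9]
gripper_width: 0.0002
grasp_force: 0.5
```

>>> drive_tool(
  targets=[
    {"translation": [5, 0, 12], "rot": [0, 0, 0]},
    {"translation": [8.5, 0, 24], "rot": [0, 0, 0]},
    {"translation": [11, 0, 37], "rot": [0, 0, 0]},
    {"translation": [13, 0, 50], "rot": [0, 0, 0]},
    {"translation": [14, 0, 59], "rot": [0, 0, 0]},
    {"translation": [14.5, 0, 66], "rot": [0, 0, 0]},
    {"translation": [14.5, 0, 71], "rot": [0, 0, 0]},
    {"translation": [14.5, 0, 71], "rot": [0, 0, 0]},
  ],
)

```text
time: 40.7
ee_pos: [0.487, 0.055, 0.0379]
tcp_rot: [0.0, 0.047, 0.999, 0.001]
wrist_force: [-4.9, 0.5, 22.1]
gripper_width: 0.0004
grasp_force: 10.9
```

```bash
python3 go.py; python3 - <<'E'
from h import *
d=grab('side');w=cloud(d)*1000
cv2.imwrite('pics/c10.png',cv2.resize(d['color'][120:260,270:430,::-1],None,fx=3.5,fy=3.5,interpolation=cv2.INTER_CUBIC))
a=np.radians(-5.6);X=w-[545.7,-.8,0];bx=X[...,0]*np.cos(a)+X[...,1]*np.sin(a);by=-X[...,0]*np.sin(a)+X[...,1]*np.cos(a);bz=w[...,2]
for x0 in range(-100,110,40):
    k=(abs(by-150)<12)&(abs(bx-x0)<10)&(bz<140);print(x0,k.sum(),np.percentile(bz[k],[10,50,90]).round(1))
E
```

```text
t 40.7 p [487.   55.   37.9] j [-0.28  0.41  0.08  2.07 -0.05  0.66  1.31] w 0.4 F [-4.9  0.5 22.1]
-100 34 [74.5 75.3 76.2]
-60 31 [74.5 75.6 76.4]
-20 35 [74.6 75.3 76.6]
20 32 [74.5 75.7 76.4]
60 31 [74.3 75.6 76.5]
100 26 [74.6 75.5 76.1]
```

View pics/c10.png

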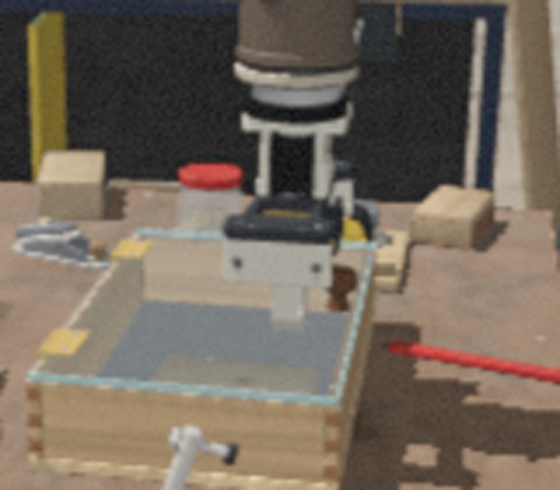

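The lid is shut and flat at z=76 (side crop; finger at (290,310), knob at (342,285)). Now I'll measure the things on the sheet.

>>> drive_tool(
  claw=54,
  targets=[
    {"translation": [0, 0, -20], "rot": [0, 0, 0]},
    {"translation": [0, 0, -60], "rot": [0, 0, 0]},
    {"translation": [0, 0, -100], "rot": [0, 0, 0]},
    {"translation": [0, 0, -120], "rot": [0, 0, 0]},
    {"translation": [0, 0, -120], "rot": [0, 0, 0]},
  ],
)

```text
time: 41.25
ee_pos: [0.4886, 0.0547, 0.1594]
tcp_rot: [0.003, 0.047, 0.999, 0.002]
wrist_force: [0.1, -1.2, -0.9]
gripper_width: 0.0359
grasp_force: 0.0
```

```bash
cat > sh.py <<'E'
from h import *
import sys
d=grab('top');w=cloud(d);z=w[...,2]
cv2.imwrite('pics/'+sys.argv[1],cv2.resize(d['color'][190:310,380:490,::-1],None,fx=5,fy=5,interpolation=cv2.INTER_CUBIC))
m=(w[...,0]>.36)&(w[...,0]<.64)&(w[...,1]<-.24)&(w[...,1]>-.43)&(z<.12)
for h in (.02,.03,.045,.055):
    n,l,st,c=cv2.connectedComponentsWithStats((m&(z>h)).astype(np.uint8))
    for i in range(1,n):
        if st[i,4]>60:
            p=w[l==i];r=cv2.minAreaRect((p[:,:2]*1000).astype(np.float32));print(h,st[i],np.round(r[0],1),np.round(r[1],1),round(r[2],1),np.percentile(p[:,2],[5,50,95]).round(3))
E
python3 sh.py c11.png; python3 go.py 451,-273,100,85,0
```

```text
0.02 [415 207  29  26 551] [ 577.1 -300.9] [63.  63.1] 65.9 [0.034 0.097 0.101]
0.02 [434 231  20  53 693] [ 480.4 -361.8] [ 47.4 151.6] 89.7 [0.022 0.049 0.061]
0.02 [405 249  19  27 410] [ 452.  -271.9] [37.5 71.8] 86.5 [0.03  0.071 0.082]
0.03 [415 207  29  26 532] [ 577.  -301.1] [62.7 63. ] 65.9 [0.043 0.097 0.101]
0.03 [435 239  19  44 540] [ 469.1 -361.8] [ 46.8 123.9] 89.1 [0.034 0.052 0.062]
0.03 [406 249  18  27 390] [ 452.1 -271.9] [37.5 71.6] 86.5 [0.041 0.072 0.082]
0.045 [417 207  27  25 500] [ 577.  -301.1] [62.7 63. ] 65.9 [0.057 0.098 0.102]
0.045 [407 249  17  27 363] [ 452.1 -271.9] [37.5 71.4] 86.5 [0.05  0.073 0.082]
0.045 [438 249  15  32 393] [ 455.4 -361.1] [35.4 89.6] 89.4 [0.047 0.056 0.062]
0.055 [418 207  26  24 477] [ 577.1 -301.4] [62.8 62.8] 60.3 [0.068 0.098 0.102]
0.055 [408 250  16  25 325] [ 451.  -271.8] [37.5 66.9] 86.5 [0.06  0.074 0.082]
0.055 [441 252  12  22 214] [ 461.1 -361.6] [59.2 32.9] 4.6 [0.056 0.059 0.063]
t 41.3 p [487.4  54.6 157.5] j [-0.3   0.25  0.1   1.94 -0.03  0.95  1.29] w 40.0 F [-0.2 -0.1 -0.4]
451,-273,100,85,0 shift [   5.6 -329.7   56.4] rot/8 [ 0.02  0.02 -0.05]
```

View pics/c11.png

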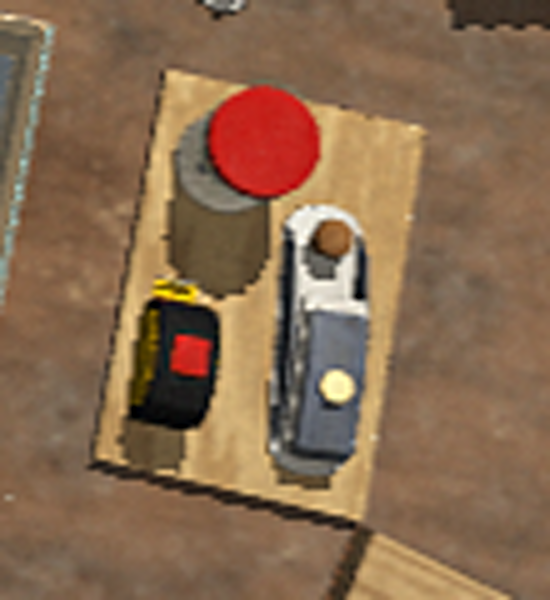

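Jar at crop (265,140), tape at (180,362) and plane at (325,340) all stand upright on the sheet. I'll fetch the tape from the pose where I released it and work out the plane's true yaw change.

```bash
python3 - <<'E'
from h import *
import pickle
d=pickle.load(open('d0.pkl','rb'))['top'];e=pickle.load(open('d2.pkl','rb'))['top']
for n,D,k,c,h in(('orig',d,(366.2,197.6),(361.5,227.8),76),('now',e,(446.6,237.4),(447.6,267),12)):
    K=ray(D,*k,(h+34)/1000)*1000;C=ray(D,*c,(h+50)/1000)*1000;v=K-C;print(n,K.round(1),C.round(1),'yaw',np.degrees(np.arctan2(v[1],v[0])).round(1),'len',np.hypot(v[0],v[1]).round(1))
# refine by colour centroids: yellow cap & brown knob
for n,D,bx in(('orig',d,(350,185,380,245)),('now',e,(434,228,460,290))):
    c=D['color'].astype(int);u0,v0,u1,v1=bx;s=c[v0:v1,u0:u1];w=cloud(D)[v0:v1,u0:u1]*1000
    y=(s[...,0]>170)&(s[...,1]>140)&(s[...,2]<150)&(s[...,0]-s[...,2]>60)
    b=(s[...,0]-s[...,2]>50)&(s[...,0]<170)&(s[...,0]-s[...,1]>25)&(w[...,2]>w[...,2].min()+0)
    for q,m in(('cap',y),('knob',b)):
        vv,uu=np.nonzero(m);
        if len(uu): print(n,q,len(uu),uu.mean()+u0,vv.mean()+v0,np.nanmedian(w[m],0).round(1))
E
python3 go.py 450,-274.8,100,85,0
```

```text
orig [ 609.5 -110.3  110. ] [ 520.5 -104.2  126. ] yaw -3.9 len 89.3
now [ 534.4 -361.9   46. ] [ 448.2 -364.2   62. ] yaw 1.6 len 86.2
orig cap 106 367.99056603773585 194.1320754716981 [ 636.4 -119.3   77. ]
now cap 468 450.10042735042737 253.61111111111111 [ 511.  -395.3   12.3]
t 41.3 p [487.4  54.6 157.5] j [-0.3   0.25  0.1   1.94 -0.03  0.95  1.29] w 40.0 F [-0.2 -0.1 -0.4]
450,-274.8,100,85,0 shift [   6.4 -331.6   56.4] rot/8 [ 0.02  0.02 -0.05]
```

>>> drive_tool(
  targets=[
    {"translation": [1, -36, 0], "rot": [0, 0, 0]},
    {"translation": [2, -76, 0], "rot": [0, 0, 0]},
    {"translation": [3, -118, 0], "rot": [0, 0, 0]},
    {"translation": [4, -160, 0], "rot": [0, 0, 0]},
    {"translation": [5, -202, 5], "rot": [0, 0, 0]},
    {"translation": [6, -244, 15], "rot": [0, 0, 0]},
    {"translation": [6.4, -290, 30], "rot": [0, 0, 0]},
    {"translation": [6.4, -328, 50], "rot": [0, 0, 0]},
  ],
)

```text
time: 42.1
ee_pos: [0.4481, -0.2741, 0.1042]
tcp_rot: [-0.001, 0.047, 0.999, 0.001]
wrist_force: [1.0, 0.5, -0.2]
gripper_width: 0.0542
grasp_force: 0.0
```

>>> drive_tool(
  targets=[
    {"translation": [0, 0, 5], "rot": [0, 0, -0.05]},
    {"translation": [0, 0, 5], "rot": [0, 0, -0.05]},
    {"translation": [0, 0, 5], "rot": [0, 0, -0.05]},
  ],
)

```text
time: 42.4
ee_pos: [0.4489, -0.2702, 0.0998]
tcp_rot: [-0.001, 0.043, 0.999, 0.001]
wrist_force: [-0.6, -0.4, -0.2]
gripper_width: 0.0539
grasp_force: 0.0
```

```bash
python3 go.py 450,-274.8,-3.5,85,0
```

```text
t 42.4 p [ 448.9 -270.2   99.8] j [ 0.25  0.37  0.25  1.94 -0.12  0.85  2.05] w 53.9 F [-0.6 -0.4 -0.2]
450,-274.8,-3.5,85,0 shift [ -1.8  -4.8 103.3] rot/8 [ 0.02 -0.02  0.01]
```

>>> drive_tool(
  targets=[
    {"translation": [-1.5, -4, 10], "rot": [0, 0, 0]},
    {"translation": [-1.5, -4, 35], "rot": [0, 0, 0]},
    {"translation": [-1.5, -4, 65], "rot": [0, 0, 0]},
    {"translation": [-1.5, -4, 90], "rot": [0, 0, 0]},
    {"translation": [-1.5, -4, 101], "rot": [0, 0, 0]},
    {"translation": [-1.5, -4, 103], "rot": [0, 0, 0]},
    {"translation": [-1.5, -4, 103], "rot": [0, 0, 0]},
  ],
)

```text
time: 43.1
ee_pos: [0.4504, -0.2754, -0.0023]
tcp_rot: [-0.0, 0.043, 0.999, 0.001]
wrist_force: [-0.3, 0.3, -0.0]
gripper_width: 0.0537
grasp_force: 0.0
```

>>> drive_tool(
  claw=20,
  targets=[
    {"translation": [0, 0, 0], "rot": [0, 0, 0]},
    {"translation": [0, 0, 0], "rot": [0, 0, 0]},
    {"translation": [0, 0, 0], "rot": [0, 0, 0]},
    {"translation": [0, 0, 0], "rot": [0, 0, 0]},
    {"translation": [0, 0, 0], "rot": [0, 0, 0]},
  ],
)

```text
time: 43.6
ee_pos: [0.4505, -0.2757, -0.0019]
tcp_rot: [0.0, 0.044, 0.999, 0.001]
wrist_force: [-0.4, 0.3, 7.6]
gripper_width: 0.036
grasp_force: 29.9
```

```bash
python3 go.py 450,-274.8,150,85,0,1 574.5,96,150,85,0
```

```text
t 43.6 p [ 450.5 -275.7   -1.9] j [ 0.3   0.53  0.21  2.02 -0.18  0.62  2.11] w 36.0 F [-0.4  0.3  7.6]
450,-274.8,150,85,0,1 shift [   0.6    1.  -151.9] rot/8 [0.01 0.   0.  ]
574.5,96,150,85,0 shift [-91.7 380.2   0. ] rot/8 [0. 0. 0.]
```

>>> drive_tool(
  targets=[
    {"translation": [0, 0, -10], "rot": [0, 0, 0]},
    {"translation": [0, 0, -35], "rot": [0, 0, 0]},
    {"translation": [0, 0, -70], "rot": [0, 0, 0]},
    {"translation": [0, 0, -105], "rot": [0, 0, 0]},
    {"translation": [-4, 15, -130], "rot": [0, 0, 0]},
    {"translation": [-11, 45, -130], "rot": [0, 0, 0]},
    {"translation": [-19, 80, -130], "rot": [0, 0, 0]},
    {"translation": [-28, 115, -130], "rot": [0, 0, 0]},
  ],
)

```text
time: 44.4
ee_pos: [0.4878, -0.1627, 0.1283]
tcp_rot: [-0.0, 0.044, 0.999, 0.001]
wrist_force: [0.3, 0.4, -2.4]
gripper_width: 0.036
grasp_force: 29.8
```

>>> drive_tool(
  targets=[
    {"translation": [-8, 35, 0], "rot": [0, 0, 0]},
    {"translation": [-17, 70, 0], "rot": [0, 0, 0]},
    {"translation": [-25, 105, 0], "rot": [0, 0, 0]},
    {"translation": [-34, 140, 0], "rot": [0, 0, 0]},
    {"translation": [-42, 175, 0], "rot": [0, 0, 0]},
    {"translation": [-51, 210, 0], "rot": [0, 0, 0]},
    {"translation": [-59, 245, 0], "rot": [0, 0, 0]},
    {"translation": [-64, 266, 0], "rot": [0, 0, 0]},
  ],
)

```text
time: 45.2
ee_pos: [0.5749, 0.0993, 0.1282]
tcp_rot: [-0.001, 0.042, 0.999, 0.001]
wrist_force: [-0.9, 0.3, -1.7]
gripper_width: 0.036
grasp_force: 29.8
```

>>> drive_tool(
  targets=[
    {"translation": [0, 0, 10], "rot": [0, 0, 0]},
    {"translation": [0, 0, 30], "rot": [0, 0, 0]},
    {"translation": [0, 0, 45], "rot": [0, 0, 0]},
    {"translation": [0, 0, 45], "rot": [0, 0, 0]},
    {"translation": [0, 0, 45], "rot": [0, 0, 0]},
  ],
)

```text
time: 45.7
ee_pos: [0.5744, 0.0951, 0.0831]
tcp_rot: [-0.001, 0.044, 0.999, 0.001]
wrist_force: [0.3, -0.0, -2.6]
gripper_width: 0.0356
grasp_force: 29.8
```

```bash
python3 go.py 574.8,95.8,62.5,85,0
```

```text
t 45.7 p [574.4  95.1  83.1] j [-0.36  0.47  0.14  1.81 -0.09  0.87  1.31] w 35.6 F [ 0.3 -0.  -2.6]
574.8,95.8,62.5,85,0 shift [-0.3  0.7 20.6] rot/8 [ 0.01 -0.01 -0.  ]
```

>>> drive_tool(
  targets=[
    {"translation": [0, 0.5, 8], "rot": [0, 0, 0]},
    {"translation": [0, 0.5, 16], "rot": [0, 0, 0]},
    {"translation": [0, 0.5, 20], "rot": [0, 0, 0]},
    {"translation": [0, 0.5, 21], "rot": [0, 0, 0]},
    {"translation": [0, 0.5, 21], "rot": [0, 0, 0]},
  ],
)

```text
time: 46.2
ee_pos: [0.5746, 0.0966, 0.062]
tcp_rot: [-0.001, 0.043, 0.999, 0.001]
wrist_force: [-1.2, 0.9, 1.1]
gripper_width: 0.0354
grasp_force: 29.9
```

>>> drive_tool(
  claw=54,
  targets=[
    {"translation": [0, 0, 0], "rot": [0, 0, 0]},
    {"translation": [0, 0, 0], "rot": [0, 0, 0]},
    {"translation": [0, 0, 0], "rot": [0, 0, 0]},
    {"translation": [0, 0, -20], "rot": [0, 0, 0]},
    {"translation": [0, 0, -55], "rot": [0, 0, 0]},
    {"translation": [0, 0, -95], "rot": [0, 0, 0]},
    {"translation": [0, 0, -100], "rot": [0, 0, 0]},
    {"translation": [0, 0, -100], "rot": [0, 0, 0]},
  ],
)

```text
time: 47.0
ee_pos: [0.5759, 0.0965, 0.1634]
tcp_rot: [0.001, 0.043, 0.999, 0.001]
wrist_force: [-0.7, 0.3, -0.5]
gripper_width: 0.0539
grasp_force: 0.0
```

```bash
python3 go.py 478.5,-361,100,90,0,1 478.5,-361,-20,90,0
```

```text
t 47.0 p [575.9  96.5 163.4] j [-0.37  0.39  0.16  1.72 -0.07  1.04  1.3 ] w 53.9 F [-0.7  0.3 -0.5]
478.5,-361,100,90,0,1 shift [  57.5 -464.5   61.8] rot/8 [ 0.02  0.01 -0.62]
478.5,-361,-20,90,0 shift [  0.   0. 120.] rot/8 [0. 0. 0.]
```

>>> drive_tool(
  claw=72,
  targets=[
    {"translation": [4, -35, 0], "rot": [0, 0, 0]},
    {"translation": [9, -75, 0], "rot": [0, 0, -0.1]},
    {"translation": [14, -118, 0], "rot": [0, 0, -0.2]},
    {"translation": [19, -162, 0], "rot": [0, 0, -0.3]},
    {"translation": [25, -206, 0], "rot": [0, 0, -0.4]},
    {"translation": [31, -250, 0], "rot": [0, 0, -0.5]},
    {"translation": [36, -294, 0], "rot": [0, 0, -0.6]},
    {"translation": [42, -338, 0], "rot": [0, 0, -0.62]},
  ],
)

```text
time: 47.8
ee_pos: [0.5023, -0.238, 0.1598]
tcp_rot: [-0.002, -0.0, 1.0, 0.001]
wrist_force: [0.7, 0.5, -0.2]
gripper_width: 0.072
grasp_force: 0.0
```

>>> drive_tool(
  targets=[
    {"translation": [5, -40, 0], "rot": [0, 0, 0]},
    {"translation": [10, -80, 20], "rot": [0, 0, 0]},
    {"translation": [15, -115, 45], "rot": [0, 0, 0]},
    {"translation": [15, -126, 60], "rot": [0, 0, 0]},
    {"translation": [15, -126, 65], "rot": [0, 0, 0]},
    {"translation": [15, -126, 65], "rot": [0, 0, 0]},
    {"translation": [15, -126, 65], "rot": [0, 0, 0]},
  ],
)

```text
time: 48.5
ee_pos: [0.4896, -0.3607, 0.0964]
tcp_rot: [-0.0, -0.001, 1.0, 0.001]
wrist_force: [0.3, 0.2, 0.2]
gripper_width: 0.072
grasp_force: 0.0
```

```bash
python3 go.py 478.5,-361,-22,90,0
```

```text
t 48.5 p [ 489.6 -360.7   96.4] j [ 0.37  0.5   0.26  1.74 -0.16  0.92  2.27] w 72.0 F [0.3 0.2 0.2]
478.5,-361,-22,90,0 shift [ 11.   -0.6 118.4] rot/8 [ 0.02 -0.    0.01]
```

>>> drive_tool(
  targets=[
    {"translation": [11, 0, 10], "rot": [0, 0, 0]},
    {"translation": [11, 0, 35], "rot": [0, 0, 0]},
    {"translation": [11, 0, 65], "rot": [0, 0, 0]},
    {"translation": [11, 0, 90], "rot": [0, 0, 0]},
    {"translation": [11, 0, 110], "rot": [0, 0, 0]},
    {"translation": [11, 0, 117], "rot": [0, 0, 0]},
    {"translation": [11, 0, 118], "rot": [0, 0, 0]},
    {"translation": [11, 0, 118], "rot": [0, 0, 0]},
  ],
)

```text
time: 49.3
ee_pos: [0.4785, -0.3624, -0.0207]
tcp_rot: [0.0, -0.0, 1.0, 0.001]
wrist_force: [-0.0, -0.6, 0.4]
gripper_width: 0.0719
grasp_force: 0.0
```

>>> drive_tool(
  claw=30,
  targets=[
    {"translation": [0, 0, 0], "rot": [0, 0, 0]},
    {"translation": [0, 0, 0], "rot": [0, 0, 0]},
    {"translation": [0, 0, 0], "rot": [0, 0, 0]},
    {"translation": [0, 0, 0], "rot": [0, 0, 0]},
    {"translation": [0, 0, 0], "rot": [0, 0, 0]},
  ],
)

```text
time: 49.8
ee_pos: [0.4778, -0.3629, -0.0214]
tcp_rot: [-0.0, 0.0, 1.0, 0.001]
wrist_force: [-0.6, -0.3, 3.9]
gripper_width: 0.0459
grasp_force: 30.0
```

```bash
python3 go.py; python3 sh.py tmp.png | head -6
```

```text
t 49.8 p [ 477.8 -362.9  -21.4] j [ 0.41  0.64  0.22  1.85 -0.21  0.68  2.32] w 45.9 F [-0.6 -0.3  3.9]
0.02 [415 207  29  26 552] [ 576.7 -301.5] [62.5 62.7] 33.6 [0.035 0.098 0.102]
0.02 [433 233  20  12 131] [ 526.4 -345. ] [37.7 79.8] 13.4 [0.021 0.041 0.108]
0.02 [431 245  16  15 200] [ 483.3 -335.7] [37.7 60.4] 6.4 [0.057 0.106 0.117]
0.02 [430 262  25  21 340] [ 431.3 -344. ] [48.5 81.9] 0.4 [0.029 0.053 0.108]
0.03 [415 207  29  26 531] [ 576.7 -301.5] [62.5 62.7] 33.6 [0.045 0.098 0.102]
0.03 [433 234  17  10  90] [ 522.6 -341.5] [23.2 70.7] 33.1 [0.036 0.044 0.109]
```

>>> drive_tool(
  targets=[
    {"translation": [0, 0, -8], "rot": [0, 0, 0]},
    {"translation": [0, 0, -25], "rot": [0, 0, 0]},
    {"translation": [0, 0, -50], "rot": [0, 0, 0]},
    {"translation": [0, 0, -75], "rot": [0, 0, 0]},
    {"translation": [0, 0, -100], "rot": [0, 0, 0]},
    {"translation": [-3, 10, -120], "rot": [0, 0, 0.05]},
    {"translation": [-9, 35, -125], "rot": [0, 0, 0.15]},
    {"translation": [-18, 65, -125], "rot": [0, 0, 0.25]},
  ],
)

```text
time: 50.65
ee_pos: [0.4947, -0.2981, 0.104]
tcp_rot: [-0.001, 0.019, 1.0, 0.001]
wrist_force: [0.5, 1.3, -7.1]
gripper_width: 0.0451
grasp_force: 30.0
```

>>> drive_tool(
  targets=[
    {"translation": [-10, 32, 0], "rot": [0, 0, 0.1]},
    {"translation": [-19, 65, 0], "rot": [0, 0, 0.2]},
    {"translation": [-28, 98, 0], "rot": [0, 0, 0.3]},
    {"translation": [-37, 130, 0], "rot": [0, 0, 0.37]},
    {"translation": [-44, 160, 0], "rot": [0, 0, 0.37]},
    {"translation": [-48, 185, 0], "rot": [0, 0, 0.37]},
    {"translation": [-48, 195, 5], "rot": [0, 0, 0.37]},
    {"translation": [-48, 195, 10], "rot": [0, 0, 0.37]},
  ],
)

```text
time: 51.45
ee_pos: [0.5497, -0.1022, 0.0928]
tcp_rot: [-0.001, 0.042, 0.999, 0.001]
wrist_force: [-0.5, -0.1, -6.8]
gripper_width: 0.0447
grasp_force: 30.0
```

>>> drive_tool(
  targets=[
    {"translation": [0, 0, 10], "rot": [0, 0, 0]},
    {"translation": [0, 0, 20], "rot": [0, 0, 0]},
    {"translation": [0, 0, 20], "rot": [0, 0, 0]},
    {"translation": [0, 0, 20], "rot": [0, 0, 0]},
  ],
)

```text
time: 51.85
ee_pos: [0.5499, -0.1054, 0.073]
tcp_rot: [-0.001, 0.044, 0.999, 0.001]
wrist_force: [-0.5, 0.6, -6.7]
gripper_width: 0.0449
grasp_force: 30.0
```

```bash
python3 go.py 550.3,-103.3,43,85,0
```

```text
t 51.9 p [ 549.9 -105.4   73. ] j [-0.08  0.46  0.24  1.88 -0.15  0.82  1.72] w 44.9 F [-0.5  0.6 -6.7]
550.3,-103.3,43,85,0 shift [-0.3  2.1 30.1] rot/8 [ 0.01 -0.02 -0.01]
```

>>> drive_tool(
  targets=[
    {"translation": [0, 2, 10], "rot": [0, 0, 0]},
    {"translation": [0, 2, 20], "rot": [0, 0, 0]},
    {"translation": [0, 2, 26], "rot": [0, 0, 0]},
    {"translation": [0, 2, 30], "rot": [0, 0, 0]},
    {"translation": [0, 2, 31], "rot": [0, 0, 0]},
    {"translation": [0, 2, 31], "rot": [0, 0, 0]},
  ],
)

```text
time: 52.45
ee_pos: [0.5501, -0.1022, 0.0426]
tcp_rot: [-0.001, 0.043, 0.999, 0.001]
wrist_force: [-2.0, 1.1, -2.2]
gripper_width: 0.046
grasp_force: 30.0
```

>>> drive_tool(
  claw=68,
  targets=[
    {"translation": [0, 0, 0], "rot": [0, 0, 0]},
    {"translation": [0, 0, 0], "rot": [0, 0, 0]},
    {"translation": [0, 0, 0], "rot": [0, 0, 0]},
    {"translation": [0, 0, -20], "rot": [0, 0, 0]},
    {"translation": [0, 0, -55], "rot": [0, 0, 0]},
    {"translation": [0, 0, -95], "rot": [0, 0, 0]},
    {"translation": [0, 0, -120], "rot": [0, 0, 0]},
    {"translation": [0, 0, -120], "rot": [0, 0, 0]},
  ],
)

```text
time: 53.25
ee_pos: [0.5535, -0.1032, 0.1667]
tcp_rot: [0.003, 0.044, 0.999, 0.001]
wrist_force: [-0.1, 0.4, -1.2]
gripper_width: 0.0683
grasp_force: 0.0
```

```bash
python3 go.py 577,-302.2,125,85,0,1 577,-302.2,30,85,0
```

```text
t 53.2 p [ 553.5 -103.2  166.7] j [-0.11  0.35  0.27  1.78 -0.11  1.02  1.68] w 68.3 F [-0.1  0.4 -1.2]
577,-302.2,125,85,0,1 shift [ -40.4 -196.3   41.6] rot/8 [0.01 0.05 0.  ]
577,-302.2,30,85,0 shift [ 0.  0. 95.] rot/8 [0. 0. 0.]
```

>>> drive_tool(
  claw=88,
  targets=[
    {"translation": [-8, -35, 0], "rot": [0, 0, 0]},
    {"translation": [-16, -75, 0], "rot": [0, 0, 0]},
    {"translation": [-24, -115, 0], "rot": [0, 0, 0]},
    {"translation": [-32, -155, 10], "rot": [0, 0, 0]},
    {"translation": [-39, -188, 25], "rot": [0, 0, 0]},
    {"translation": [-42, -198, 38], "rot": [0, 0, 0]},
    {"translation": [-42, -198, 40], "rot": [0, 0, 0]},
    {"translation": [-42, -198, 40], "rot": [0, 0, 0]},
  ],
)

```text
time: 54.05
ee_pos: [0.5751, -0.3016, 0.1213]
tcp_rot: [-0.001, 0.043, 0.999, 0.002]
wrist_force: [0.3, 0.3, -0.2]
gripper_width: 0.0883
grasp_force: 0.0
```

>>> drive_tool(
  targets=[
    {"translation": [0, 0, 0], "rot": [0, 0, 0]},
    {"translation": [0, 0, 0], "rot": [0, 0, 0]},
  ],
)

```text
time: 54.25
ee_pos: [0.5761, -0.3018, 0.123]
tcp_rot: [0.0, 0.042, 0.999, 0.001]
wrist_force: [-0.1, 0.2, -0.3]
gripper_width: 0.0878
grasp_force: 0.0
```

```bash
python3 go.py 576.8,-302.4,6,85,0
```

```text
t 54.2 p [ 576.1 -301.8  123. ] j [ 0.21  0.54  0.3   1.6  -0.18  1.03  2.04] w 87.8 F [-0.1  0.2 -0.3]
576.8,-302.4,6,85,0 shift [ -0.7  -0.8 117. ] rot/8 [0.02 0.   0.02]
```

>>> drive_tool(
  targets=[
    {"translation": [-0.7, -0.5, 15], "rot": [0, 0, 0]},
    {"translation": [-0.7, -0.5, 45], "rot": [0, 0, 0]},
    {"translation": [-0.7, -0.5, 75], "rot": [0, 0, 0]},
    {"translation": [-0.7, -0.5, 100], "rot": [0, 0, 0]},
    {"translation": [-0.7, -0.5, 114], "rot": [0, 0, 0]},
    {"translation": [-0.7, -0.5, 117], "rot": [0, 0, 0]},
    {"translation": [-0.7, -0.5, 117], "rot": [0, 0, 0]},
  ],
)

```text
time: 54.95
ee_pos: [0.576, -0.3037, 0.0052]
tcp_rot: [-0.001, 0.043, 0.999, 0.001]
wrist_force: [0.1, 0.4, 0.9]
gripper_width: 0.0883
grasp_force: 0.0
```

>>> drive_tool(
  claw=50,
  targets=[
    {"translation": [0, 0, 0], "rot": [0, 0, 0]},
    {"translation": [0, 0, 0], "rot": [0, 0, 0]},
    {"translation": [0, 0, 0], "rot": [0, 0, 0]},
    {"translation": [0, 0, 0], "rot": [0, 0, 0]},
    {"translation": [0, 0, 0], "rot": [0, 0, 0]},
  ],
)

```text
time: 55.45
ee_pos: [0.5763, -0.3037, 0.0059]
tcp_rot: [-0.0, 0.043, 0.999, 0.001]
wrist_force: [-1.1, 2.1, 5.7]
gripper_width: 0.0627
grasp_force: 30.0
```

```bash
python3 go.py 576.8,-302.4,145,85,0,1 558,-1.6,145,85,0
```

```text
t 55.5 p [ 576.3 -303.7    5.9] j [ 0.24  0.67  0.26  1.7  -0.23  0.8   2.08] w 62.7 F [-1.1  2.1  5.7]
576.8,-302.4,145,85,0,1 shift [  -0.4    1.6 -139.1] rot/8 [ 0.01 -0.    0.  ]
558,-1.6,145,85,0 shift [ 44.9 298.    0. ] rot/8 [0. 0. 0.]
```

>>> drive_tool(
  targets=[
    {"translation": [0, 0, -10], "rot": [0, 0, 0]},
    {"translation": [0, 0, -35], "rot": [0, 0, 0]},
    {"translation": [0, 0, -70], "rot": [0, 0, 0]},
    {"translation": [0, 0, -105], "rot": [0, 0, 0]},
    {"translation": [0, 0, -135], "rot": [0, 0, 0]},
    {"translation": [2, 15, -150], "rot": [0, 0, 0]},
    {"translation": [7, 45, -150], "rot": [0, 0, 0]},
    {"translation": [12, 80, -150], "rot": [0, 0, 0]},
  ],
)

```text
time: 56.25
ee_pos: [0.5702, -0.2224, 0.1552]
tcp_rot: [-0.001, 0.044, 0.999, 0.001]
wrist_force: [0.5, 1.4, -4.1]
gripper_width: 0.0631
grasp_force: 30.0
```

>>> drive_tool(
  targets=[
    {"translation": [5, 35, 0], "rot": [0, 0, 0]},
    {"translation": [10, 70, 0], "rot": [0, 0, 0]},
    {"translation": [16, 105, 0], "rot": [0, 0, 0]},
    {"translation": [21, 140, 0], "rot": [0, 0, 0]},
    {"translation": [26, 175, 0], "rot": [0, 0, 0]},
    {"translation": [31, 205, 0], "rot": [0, 0, 0]},
    {"translation": [33, 220, 0], "rot": [0, 0, 0]},
    {"translation": [33, 220, 0], "rot": [0, 0, 0]},
  ],
)

```text
time: 57.05
ee_pos: [0.5563, 0.0022, 0.1552]
tcp_rot: [-0.001, 0.041, 0.999, 0.001]
wrist_force: [1.2, -0.8, -3.5]
gripper_width: 0.0629
grasp_force: 30.0
```

>>> drive_tool(
  targets=[
    {"translation": [0, 0, 10], "rot": [0, 0, 0]},
    {"translation": [0, 0, 25], "rot": [0, 0, 0]},
    {"translation": [0, 0, 35], "rot": [0, 0, 0]},
    {"translation": [0, 0, 35], "rot": [0, 0, 0]},
    {"translation": [0, 0, 35], "rot": [0, 0, 0]},
  ],
)

```text
time: 57.55
ee_pos: [0.557, -0.0022, 0.1205]
tcp_rot: [-0.001, 0.044, 0.999, 0.001]
wrist_force: [0.1, -0.3, -2.2]
gripper_width: 0.063
grasp_force: 30.0
```

```bash
python3 go.py 557.5,-1.7,70,85,0
```

```text
t 57.5 p [557.   -2.2 120.5] j [-0.27  0.4   0.24  1.84 -0.12  0.92  1.51] w 63.0 F [ 0.1 -0.3 -2.2]
557.5,-1.7,70,85,0 shift [-0.5  0.5 50.5] rot/8 [ 0.01 -0.01 -0.01]
```

>>> drive_tool(
  targets=[
    {"translation": [-0.5, 0.5, 12], "rot": [0, 0, 0]},
    {"translation": [-0.5, 0.5, 27], "rot": [0, 0, 0]},
    {"translation": [-0.5, 0.5, 40], "rot": [0, 0, 0]},
    {"translation": [-0.5, 0.5, 47], "rot": [0, 0, 0]},
    {"translation": [-0.5, 0.5, 50], "rot": [0, 0, 0]},
    {"translation": [-0.5, 0.5, 51], "rot": [0, 0, 0]},
    {"translation": [-0.5, 0.5, 51], "rot": [0, 0, 0]},
  ],
)

```text
time: 58.25
ee_pos: [0.5579, -0.0007, 0.0701]
tcp_rot: [-0.0, 0.043, 0.999, 0.001]
wrist_force: [0.0, -0.2, -2.3]
gripper_width: 0.063
grasp_force: 30.0
```

>>> drive_tool(
  claw=80,
  targets=[
    {"translation": [0, 0, 0], "rot": [0, 0, 0]},
    {"translation": [0, 0, 0], "rot": [0, 0, 0]},
    {"translation": [0, 0, 0], "rot": [0, 0, 0]},
    {"translation": [0, 0, -20], "rot": [0, 0, 0]},
    {"translation": [0, 0, -55], "rot": [0, 0, 0]},
    {"translation": [0, 0, -95], "rot": [0, 0, 0]},
    {"translation": [0, 0, -130], "rot": [0, 0, 0]},
    {"translation": [0, 0, -150], "rot": [0, 0, 0]},
  ],
)

```text
time: 59.05
ee_pos: [0.5592, -0.001, 0.2232]
tcp_rot: [0.002, 0.044, 0.999, 0.001]
wrist_force: [0.6, 0.4, -0.9]
gripper_width: 0.0799
grasp_force: 0.0
```

>>> drive_tool(
  targets=[
    {"translation": [40, 0, 0], "rot": [0, 0, 0]},
    {"translation": [80, 40, 0], "rot": [0, 0, 0]},
    {"translation": [100, 80, 0], "rot": [0, 0, 0]},
    {"translation": [110, 120, 0], "rot": [0, 0, 0]},
    {"translation": [110, 165, 0], "rot": [0, 0, 0]},
    {"translation": [110, 205, 0], "rot": [0, 0, 0]},
    {"translation": [110, 245, 0], "rot": [0, 0, 0]},
    {"translation": [110, 285, 0], "rot": [0, 0, 0]},
  ],
)

```text
time: 59.85
ee_pos: [0.4731, 0.2943, 0.2208]
tcp_rot: [-0.0, 0.043, 0.999, 0.001]
wrist_force: [0.9, -0.1, -0.1]
gripper_width: 0.08
grasp_force: 0.0
```

```bash
python3 - <<'E'
from h import *
d=grab('top');w=cloud(d);z=w[...,2]
def roi(u0,u1,v0,v1):
    m=np.zeros(z.shape,bool);m[v0:v1,u0:u1]=1;return m
def rep(n,m):
    p=w[m];r=cv2.minAreaRect((p[:,:2]*1000).astype(np.float32));print(n,len(p),np.round(r[0],1),np.round(r[1],1),round(r[2],1),p[:,:2].mean(0).round(4)*1000,np.percentile(p[:,2],[5,50,95]).round(3))
rep('jar',roi(308,345,190,225)&(z>.15)&(z<.175))
for h in(.085,.1,.13): rep('tape',roi(275,307,180,222)&(z>h)&(z<.16))
for h in(.085,.095,.1,.11): rep('plane',roi(345,382,185,255)&(z>h)&(z<.135))
print(manip.get_state()['ee_pos'])
a=cv2.resize(d['color'][165:290,165:400,::-1],None,fx=3.2,fy=3.2,interpolation=cv2.INTER_CUBIC)
cv2.imwrite('pics/fin.png',a)
E
python3 jb.py
```

```text
jar 444 [ 5.583e+02 -1.000e-01] [61.2 61.4] 6.8 [558.1   0. ] [0.159 0.163 0.165]
tape 392 [582.9  96.8] [38.4 86.4] 85.2 [570.6  95.9] [0.098 0.136 0.147]
tape 368 [574.7  97.5] [38.4 69.6] 85.2 [570.4  96.3] [0.11  0.137 0.147]
tape 264 [575.3  98.2] [37.  58.5] 84.9 [573.7  97.6] [0.132 0.139 0.148]
plane 642 [ 547.  -100.7] [ 45.2 146. ] 84.8 [537.7 -99.1] [0.087 0.115 0.125]
plane 581 [ 549.1 -100.9] [ 45.1 139.1] 84.8 [536.1 -99.1] [0.1   0.116 0.125]
plane 550 [ 549.1 -100.9] [ 44.8 139.1] 84.7 [535.7 -98.9] [0.102 0.117 0.125]
plane 405 [ 549.8 -101. ] [ 35.9 132.5] 84.1 [528.7 -98.6] [0.112 0.12  0.126]
[0.4719424  0.30232306 0.2204167 ]
top 366 [27.7 63.5] [63.2 50.8] 89.5 58.1
side 720 [28.7 53.3] [85.  53.8] 89.5 57.1
```

View pics/fin.png

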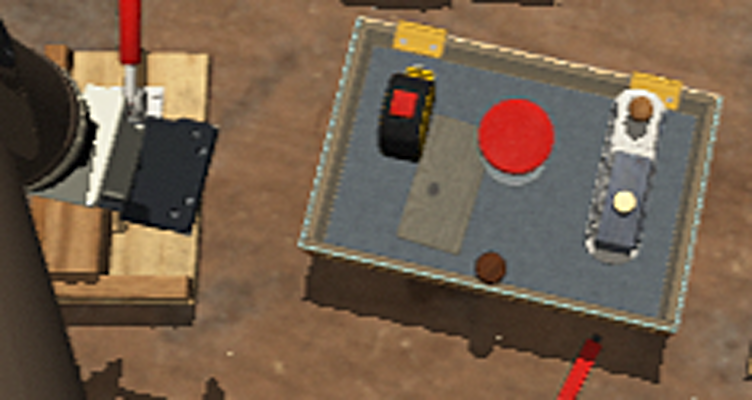

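The final picture shows the lid shut, with the tape (407,115), jar (515,135) and plane (622,175) within about 3 mm and 1° of where they started. The offcut is still in the box at (440,185). The block sits in the jig corner at (65,235), measured at jig (28,53).

>>> drive_tool(
  targets=[
    {"translation": [0, 0, 0], "rot": [0, 0, 0]},
    {"translation": [0, 0, 0], "rot": [0, 0, 0]},
    {"translation": [0, 0, 0], "rot": [0, 0, 0]},
  ],
)

```text
time: 60.3
ee_pos: [0.4733, 0.2913, 0.2207]
tcp_rot: [-0.0, 0.044, 0.999, 0.001]
wrist_force: [-1.2, 0.2, 0.6]
gripper_width: 0.0797
grasp_force: 0.0
```

```bash
python3 -c "
from workcell import manip
print(manip.hand_in())"
```

```text
the job is handed in; nothing more can be done
None
```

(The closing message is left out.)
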